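# Make up the printing kit and the wax-resist kit

### The job

Make up two course kits from the stock round the front of the basin, standing each thing upright and flat in the middle of its own tray compartment. Printing kit, in the wooden tray: the wooden printing block on the cork liner, the spice jar with the green label on the green liner and the small brown dropper bottle on the blue liner; wax-resist kit, in the grey tray: the tealight on the yellow liner and the star-shaped cutter on the red liner. Leave the spice jar with the brown label, the roll of tape and the waisted glass where they stand.

Things in the scene. Friction and masses are not known exactly. Their poses are not given: they have to be found in the camera images.
- wooden_tray: Light wooden tray, fixed, 220 (x) x 92 (y) mm; its x axis points roughly away from the robot. Origin: centre of underside. Three compartments in a row along x, 84 mm in y, floor 4 mm and rib tops 10 mm above the table, ribs 4 mm thick. Centres at y = 0: cork liner (84 mm long) x = -64 mm, green liner (60 mm) x = +12 mm, blue liner (60 mm) x = +76 mm.
- grey_tray: Grey plastic tray, fixed, 156 (x) x 92 (y) mm; its x axis points roughly away from the robot. Origin: centre of underside. Two compartments in a row along x, each 72 (x) x 84 (y) mm, floor 4 mm and rib tops 10 mm above the table, ribs 4 mm thick. Centres at y = 0: yellow liner x = -38 mm, red liner x = +38 mm.
- block: Loose brown wooden printing block, base 50 (x) x 62 (y) mm up to 28 mm above the table, with a round turned grip 28 mm wide in its middle from 28 to 68 mm height. Stands on small red feet. Origin: centre of the underside, z up. About 0.085 kg.
- green_jar: Loose round spice jar, 44 mm diameter, 105 mm tall, with a green label and a dark-rimmed brown lid that has a small green mark on top. Origin: centre of the underside, z up the axis. About 0.11 kg.
- dropper: Loose small brown dropper bottle, round, 33 mm diameter up to 62 mm height, then a narrower neck and a thin black rubber top (13 mm wide), 102 mm tall in all. Origin: centre of the underside, z up the axis. About 0.07 kg.
- tealight: Loose tealight candle in a round metal cup, 38 mm diameter, 15 mm high. Origin: centre of the underside, z up the axis. About 0.015 kg.
- star: Loose five-pointed star-shaped tin cutter, an open strip of metal 20 mm high, 53 x 52 mm. Origin: middle of the underside, z up. It mirrors about its own y axis; its left and right points lie at x = -21 and +21 mm, y = -4 mm: grasp it there, closing along its x axis (42 mm wide). About 0.02 kg.
- dark_jar: Loose round spice jar with a brown and white label and a dark-rimmed plain grey-brown lid (no green), 44 mm diameter, 96 mm tall, among the stock; not wanted, leave it. Origin: centre of the underside.
- tape: Loose roll of beige tape lying flat beyond the trays, 98 mm diameter, 25 mm high; leave it. Origin: centre of the underside.
- glass: Loose clear waisted glass, 62 mm wide, 86 mm tall, left of the trays; leave it. Origin: centre of the underside.

How it is judged:
By the outcome, as a careful person would: the job done as asked, in the order asked, and still so for the second after the job is handed in, with the robot touching nothing.
It also fails if it takes over 138 s, if anything falls off the work surface, if the arm or the gripper's body presses on something with over 40 N, if the wrist force passes 120 N, or if a joint passes its speed limit or range.

### The arm

A 6-joint arm with a two-finger parallel gripper is mounted at the origin on a cart in front of the work surface, level with it; the furniture and walls round the work are solid. World frame = base frame: x ahead of the robot, y to its left, z up, the work surface at z = 0. Lengths are in m, angles in rad, forces in N, time in s.
With the tool pointing down it reaches from about 0.225 to 0.875 m from the base axis. Payload 3.4 kg.
Tool frame: the origin (TCP) lies at the very end of the fingers, on their centre line; the grasp point (between the pads) lies behind it (manip.grasp_offset is the z of the grasp point in the tool frame, in m); z points along the fingers, y is the line along which they close (so a half turn about z gives the same grasp; the last joint's range is limited). The gripper opens to 85 mm and grips with 20 to 120 N. Pads are 22 mm wide; open, the fingers measure 114 mm over their backs; the gripper's body (76 mm by 85 mm) begins 54 mm behind the grasp point. The pads swing forward as they close: fully open they stand 13 mm farther back than shut.
Start: joints at [1.134, 0.276, 1.505, -0, 1.361, -0.121], TCP at [0.179, 0.547, 0.197] pointing down, gripper open.
Joint ranges: [-2.89, 2.89], [-0.75, 2.08], [0.22, 2.7], [-1.18, 4.32], [0.11, 2.71], [-2.7, 2.7]. Speed limits (rad/s): [2.57, 2.57, 3.14, 3.14, 3.14, 3.14].

### API

Orientations are given as a unit quaternion [w, x, y, z].
In Python, from rig import manip gives the robot as it stands.
- The arm moves only by the shell command python3 -m pendant 'ROWS' [FORCE]. ROWS is JSON, a list of rows, each an object of numbers: "dx", "dy", "dz": the shift along the tool's x, y, z in m; "rx", "ry", "rz": the turn, a rotation vector about the tool's x, y, z in degrees; "hand": the finger opening in m, from 0 to 0.0854. In form: [{"dx": .., "dy": .., "dz": .., "rx": .., "ry": .., "rz": .., "hand": ..}, ...]. A call has 1 to 12 rows; each row shifts and turns the commanded pose from where the row before left it, along the tool's axes as they then stand; what a row does not reach is not made up. A row lasts 1/12 s, in which the tool goes at most 41.7 mm and 7.16 degrees, less where a joint would pass 70% of its speed; a pose out of reach is approached as far as the arm can. A call is refused whole if a number of a shift passes 0.0417 or a number of a turn 7.16, either way. A call with a gripper value outside its range is refused whole. The fingers move at their own pace and stop on an object; FORCE is the grip in N (left out, the last holds). Time passes only in rows, so rows that do not move let the fingers close. It gives the time, the measured TCP pose, the force, the opening and the grip force at its end, in the units of the state.
- manip.get_state(): the state, without advancing time (a new reading comes with each control period).
- manip.get_image(name): name is "side" or "top" or "wrist"; returns a dict with "frame" (420x560x3 uint8, red, green, blue), "fx", "fy", "cx", "cy" (pixels), "position" and "attitude" of the camera in the world; the wrist camera has in their place "mount" (4x4, takes a point from camera to tool coordinates, whose origin is the TCP and whose axes are the flange's). Camera axes: x right, y up, looking along -z (the intrinsics and any distortion apply to the point x, -y, -z); pixel columns grow to the right and rows downward; lengths in m; the calibration is good to about 2 mm. A picture is of the moment at which its call begins: read the wrist's pose just before it. There is no depth.
- manip.sign_off(): hands the job in; it is judged then, once.
The state is a dict: "clock": time; "qpos": joint angles; "qd": joint speeds; "effort": joint torques, N m; "position": TCP position; "ee_rot": TCP orientation; "contact_force": force on the tool from outside, world axes, zero at the start; "moment": the same for the moment, N m; "width": finger opening in m; "gripper_force": force on a finger pad.
Only numpy, scipy, OpenCV 4.12 (cv2) and the standard library are available. Lean on these libraries where they do the work, as an engineer would, in place of code of your own. Each camera call takes 0.05 s, during which the arm holds its last target. There are 200 camera calls.

## Working session

There is one attempt and no reset: what is moved stays moved. The work goes in short steps, Python scripts to look and compute and a shell command to move; the robot and the scene stay as the last step left them, time stands still between calls to the robot, and variables do not carry over. Pictures are saved under pics/ and viewed, at most 14 in all, crops included, and the job is handed in when it is done.

```bash
ls; mkdir -p pics
python3 - <<'E'
from rig import manip
import cv2
s=manip.get_state(); print(s); print(manip.grasp_offset)
for n in("top","side","wrist"):
    d=manip.get_image(n); cv2.imwrite(f"pics/{n}0.png",d["frame"][:,:,::-1])
    print(n,{k:v for k,v in d.items() if k!="frame"})
E
```

```text
pics
{'clock': 0.0, 'qpos': array([ 1.13399416e+00,  2.76558013e-01,  1.50613522e+00,  1.30783620e-05,
        1.36069591e+00, -1.20999238e-01]), 'qd': array([-0.00045604, -0.00010657,  0.00025249, -0.0006494 ,  0.00067452,
       -0.00011751]), 'effort': array([-2.07865764e-03, -4.16768754e+01, -2.45802927e+01, -4.58079194e-04,
        1.10911587e-02,  3.23379830e-06]), 'position': array([0.17833103, 0.54602462, 0.19646002]), 'ee_rot': array([-2.53432893e-04,  1.57247415e-01,  9.87558830e-01, -8.61774840e-04]), 'contact_force': array([ 0.57000594, -0.09322243,  0.43757405]), 'moment': array([0.00783891, 0.0114733 , 0.0227535 ]), 'gripper_force': 0.0, 'width': 0.0852571665787943}
-0.0187
top {'fx': 397.31179255253096, 'fy': 397.31179255253096, 'cx': 273.8949089029436, 'cy': 209.9771591006174, 'position': array([0.38791049, 0.06201803, 1.43582828]), 'attitude': array([ 0.71279742,  0.03862432, -0.02873323, -0.69971594])}
side {'fx': 379.6568909314813, 'fy': 379.6568909314813, 'cx': 283.0767374615909, 'cy': 204.94941974481395, 'position': array([ 0.27255289, -0.89660794,  0.60980469]), 'attitude': array([ 0.86228103,  0.49117582, -0.0639613 , -0.10548314])}
wrist {'fx': 331.1589436072978, 'fy': 331.1589436072978, 'cx': 281.2093325520091, 'cy': 204.8156605195766, 'mount': array([[ 1.87084498e-04,  9.56031849e-01,  2.93262797e-01,
         7.47270631e-02],
       [ 9.99999982e-01, -1.72096501e-04, -7.69097161e-05,
         6.73691984e-04],
       [-2.30586369e-05,  2.93262806e-01, -9.56031864e-01,
        -1.76099183e-01],
       [ 0.00000000e+00,  0.00000000e+00,  0.00000000e+00,
         1.00000000e+00]])}
```

View pics/top0.png

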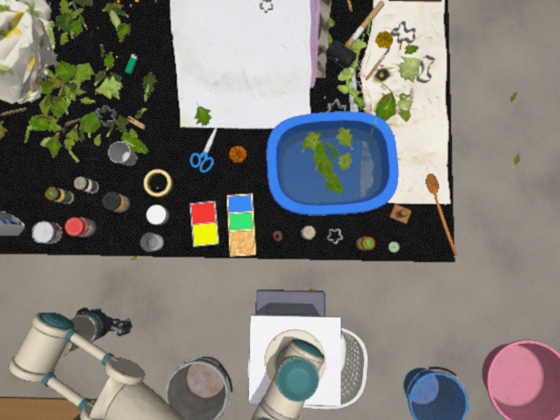

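View pics/side0.png

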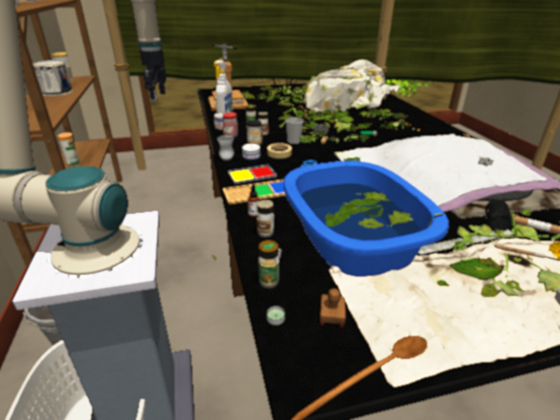

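```bash
cat > h.py <<'E'
from rig import manip
import numpy as np, cv2
from scipy.spatial.transform import Rotation as R
def q(a): return R.from_quat([a[1],a[2],a[3],a[0]])
def cam(n):
    s=manip.get_state(); d=manip.get_image(n)
    if n=="wrist":
        Rt=q(s["ee_rot"]).as_matrix(); M=d["mount"]
        d["R"]=Rt@M[:3,:3]; d["p"]=Rt@M[:3,3]+s["position"]
    else: d["R"]=q(d["attitude"]).as_matrix(); d["p"]=d["position"]
    return d
def ray(d,u,v,z):
    r=d["R"]@np.array([(u-d["cx"])/d["fx"],-(v-d["cy"])/d["fy"],-1])
    return d["p"]+r*(z-d["p"][2])/r[2]
def proj(d,P):
    c=d["R"].T@(np.array(P)-d["p"]); return d["cx"]-d["fx"]*c[0]/c[2], d["cy"]+d["fy"]*c[1]/c[2]
def save(n,fr): cv2.imwrite(f"pics/{n}.png",fr[:,:,::-1])
def tcp():
    s=manip.get_state(); e=q(s["ee_rot"]).as_matrix(); return s,e
E
python3 - <<'E'
from h import *
d=cam("top")
for n,u,v,z in [("grey",204.5,224,.004),("wood",241,225,.004),("drop",277,236,.1),("dark?",308,232,.1),("star",335,236,.02),("jar",367,243,.1),("tea",394,247,.015),("block",400,213,.068),("edge",240,260,0),("basin",333,212,0.1),("spoon",455,252,0)]:
    print(n,ray(d,u,v,z).round(3))
c=d["frame"][185:265,185:465]; save("topc",cv2.resize(c,None,fx=2.85,fy=2.85,interpolation=cv2.INTER_CUBIC))
s,e=tcp(); print(e.round(3))
w=cam("wrist"); save("w1",w["frame"])
E
```

```text
grey [0.469 0.333 0.004]
wood [0.468 0.201 0.004]
drop [0.428 0.07  0.1  ]
dark? [ 0.443 -0.034  0.1  ]
star [ 0.434 -0.136  0.02 ]
jar [ 0.41  -0.231  0.1  ]
tea [ 0.399 -0.345  0.015]
block [ 0.516 -0.352  0.068]
edge [0.342 0.202 0.   ]
basin [ 0.512 -0.117  0.1  ]
spoon [ 0.386 -0.567  0.   ]
[[-0.951  0.311 -0.   ]
 [ 0.311  0.951 -0.001]
 [ 0.    -0.001 -1.   ]]
```

View pics/topc.png

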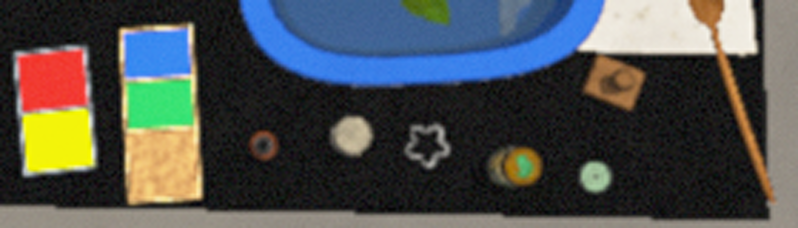

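```bash
python3 -m pendant '[{"dz":-0.03,"rz":-6},{"dz":-0.03,"rz":-6},{"dz":-0.03,"rz":-6},{"dx":-0.01,"dy":-0.035},{"dx":-0.01,"dy":-0.035},{"dx":-0.01,"dy":-0.035},{"dx":-0.01,"dy":-0.035},{"dx":-0.01,"dy":-0.035},{"dx":-0.01,"dy":-0.035},{"dx":-0.01,"dy":-0.035},{"dx":-0.01,"dy":-0.035}]' 40
python3 -m pendant '[{"dx":-0.01,"dy":-0.035},{"dx":-0.01,"dy":-0.035},{"dx":-0.01,"dy":-0.035},{"dx":-0.01,"dy":-0.035},{"dx":-0.01,"dy":-0.035},{"dx":-0.01,"dy":-0.035},{"dx":-0.01,"dy":-0.035},{"dx":-0.01,"dy":-0.035},{"dy":-0.035},{"dy":-0.035},{"dy":-0.035},{"dy":-0.035}]'
python3 -m pendant '[{"dy":-0.03},{"dy":-0.03},{}]'
python3 - <<'E'
from h import *
s,e=tcp(); print(s["position"],e.round(3)); w=cam("wrist"); save("w2",w["frame"]); np.savez("w2.npz",R=w["R"],p=w["p"])
E
```

```text
[0.17847739 0.54634139 0.19688929] [[-0.951  0.311 -0.   ]
 [ 0.311  0.951 -0.001]
 [ 0.    -0.001 -1.   ]]invalid input
invalid input
invalid input
```

View pics/w2.png

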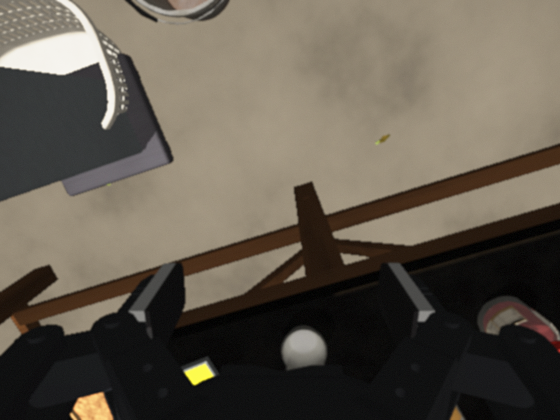

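```bash
python3 -m pendant '[{"dx":0,"dy":0,"dz":-0.03,"rx":0,"ry":0,"rz":-6,"hand":0.085}]' 40; python3 -m pendant '[{"dz":-0.03,"rz":-6}]'; python3 -m pendant '[{"dz":-0.03,"rz":-6,"hand":0.085}]'
```

```text
clock: 0.38
position: [0.1769, 0.5428, 0.2217]
ee_rot: [-0.002, 0.105, 0.994, -0.006]
contact_force: [0.4, -0.0, -0.9]
width: 0.0851
gripper_force: 0.0invalid input
invalid input
```

```bash
python3 -m pendant '[{"dx":0,"dy":0,"dz":-0.035,"rx":0,"ry":0,"rz":-6,"hand":0.085},{"dx":0,"dy":0,"dz":-0.035,"rx":0,"ry":0,"rz":-6,"hand":0.085},{"dx":-0.015,"dy":-0.037,"dz":-0.004,"rx":0,"ry":0,"rz":0,"hand":0.085},{"dx":-0.015,"dy":-0.037,"dz":-0.004,"rx":0,"ry":0,"rz":0,"hand":0.085},{"dx":-0.015,"dy":-0.037,"dz":-0.004,"rx":0,"ry":0,"rz":0,"hand":0.085},{"dx":-0.015,"dy":-0.037,"dz":-0.004,"rx":0,"ry":0,"rz":0,"hand":0.085},{"dx":-0.015,"dy":-0.037,"dz":-0.004,"rx":0,"ry":0,"rz":0,"hand":0.085},{"dx":-0.015,"dy":-0.037,"dz":-0.004,"rx":0,"ry":0,"rz":0,"hand":0.085},{"dx":-0.015,"dy":-0.037,"dz":-0.004,"rx":0,"ry":0,"rz":0,"hand":0.085},{"dx":-0.015,"dy":-0.037,"dz":-0.004,"rx":0,"ry":0,"rz":0,"hand":0.085},{"dx":-0.015,"dy":-0.037,"dz":-0.004,"rx":0,"ry":0,"rz":0,"hand":0.085}]'
python3 -c '
from h import *
s,e=tcp(); print(s["position"],e.round(3)); w=cam("wrist"); save("w3",w["frame"]); np.savez("w3.npz",R=w["R"],p=w["p"])'
python3 -m pendant '[{"dx":-0.015,"dy":-0.037,"dz":-0.004,"rx":0,"ry":0,"rz":0,"hand":0.085},{"dx":-0.015,"dy":-0.037,"dz":-0.004,"rx":0,"ry":0,"rz":0,"hand":0.085},{"dx":-0.015,"dy":-0.037,"dz":-0.004,"rx":0,"ry":0,"rz":0,"hand":0.085},{"dx":-0.015,"dy":-0.037,"dz":-0.004,"rx":0,"ry":0,"rz":0,"hand":0.085},{"dx":-0.015,"dy":-0.037,"dz":-0.004,"rx":0,"ry":0,"rz":0,"hand":0.085},{"dx":-0.015,"dy":-0.037,"dz":-0.004,"rx":0,"ry":0,"rz":0,"hand":0.085},{"dx":-0.015,"dy":-0.037,"dz":-0.004,"rx":0,"ry":0,"rz":0,"hand":0.085},{"dx":-0.015,"dy":-0.037,"dz":-0.004,"rx":0,"ry":0,"rz":0,"hand":0.085},{"dx":-0.015,"dy":-0.037,"dz":-0.004,"rx":0,"ry":0,"rz":0,"hand":0.085},{"dx":-0.015,"dy":-0.037,"dz":-0.004,"rx":0,"ry":0,"rz":0,"hand":0.085},{"dx":-0.015,"dy":-0.037,"dz":-0.004,"rx":0,"ry":0,"rz":0,"hand":0.085},{"dx":0,"dy":0,"dz":0,"rx":0,"ry":0,"rz":0,"hand":0.085}]'
python3 -c '
from h import *
s,e=tcp(); print(s["position"],e.round(3)); w=cam("wrist"); save("w4",w["frame"]); np.savez("w4.npz",R=w["R"],p=w["p"])'
```

```text
clock: 1.3
position: [0.313, 0.2116, 0.3337]
ee_rot: [0.0, 0.0, 1.0, 0.0]
contact_force: [0.6, -0.2, 0.8]
width: 0.085
gripper_force: 0.0
[0.31302856 0.21157801 0.33369084] [[-1.     0.001  0.001]
 [ 0.001  1.     0.   ]
 [-0.001  0.    -1.   ]]
clock: 2.35
position: [0.4802, -0.2008, 0.3757]
ee_rot: [0.0, 0.004, 1.0, -0.002]
contact_force: [0.1, 0.7, 0.1]
width: 0.0848
gripper_force: 0.0
[ 0.48019809 -0.20076948  0.37569739] [[-1.     0.008  0.   ]
 [ 0.008  1.    -0.004]
 [-0.    -0.004 -1.   ]]
```

View pics/w4.png

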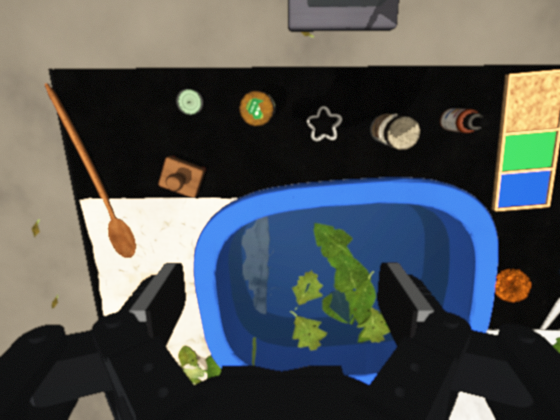

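View pics/w3.png

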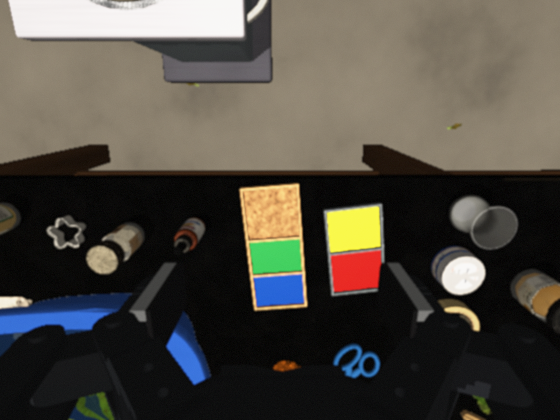

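```bash
cat > seg.py <<'E'
from h import *
def load(n):
    z=np.load(n+".npz"); return dict(R=z["R"],p=z["p"],fx=331.159,fy=331.159,cx=281.209,cy=204.816,frame=cv2.imread(f"pics/{n}.png")[:,:,::-1])
def liners(d,box):
    u0,v0,u1,v1=box; h=cv2.cvtColor(np.ascontiguousarray(d["frame"]),cv2.COLOR_RGB2HSV)
    for n,lo,hi in [("red",(0,170,120),(5,255,255)),("yel",(26,170,120),(34,255,255)),("grn",(55,100,100),(80,255,255)),("blu",(103,120,140),(115,255,255)),("cork",(10,60,130),(22,190,255))]:
        m=cv2.inRange(h,lo,hi); k=np.zeros_like(m); k[v0:v1,u0:u1]=m[v0:v1,u0:u1]
        N,l,st,c=cv2.connectedComponentsWithStats(k); i=1+st[1:,4].argmax()
        cnt=np.argwhere(l==i)[:,::-1].astype(np.float32)
        W=np.array([ray(d,u,v,.004)[:2] for u,v in cnt],np.float32)
        r=cv2.minAreaRect(W*1000); print(n,st[i,4],W.mean(0).round(4),np.round(r[0],1),np.round(r[1],1),round(r[2],1))
E
python3 - <<'E'
from seg import *
liners(load("w3"),(235,175,390,315))
t=cam("top"); liners(t,(185,190,260,262))
d=load("w4")
for n,u,v,z in [("block",180,177,.055),("tea",189,102,.015),("gjar",257,107,.105),("star",323,124,.02),("djar",402,132,.096),("drop",475,122,.102),("basin rim",325,185,.1)]: print(n,ray(d,u,v,z).round(4))
save("w4c",cv2.resize(d["frame"][75:205,150:350],None,fx=4,fy=4,interpolation=cv2.INTER_CUBIC))
E
```

```text
red 1706 [0.5118 0.3395] [513.  340.9] [69.  83.1] 6.9
yel 1949 [0.4369 0.3315] [437.3 331.5] [69.2 81.6] 7.0
grn 1484 [0.4847 0.2025] [485.2 202.4] [56.3 81.5] 4.5
blu 1310 [0.5488 0.2077] [549.2 207.7] [55.3 81.1] 4.7
cork 3831 [0.4282 0.1978] [473.5 201.7] [224.7  95.1] 4.6
red 416 [0.51   0.3405] [510.2 340.8] [68.5 80.1] 7.4
yel 436 [0.4343 0.3312] [434.4 331.2] [69.5 81.3] 7.1
grn 357 [0.482  0.2025] [482.5 201.5] [57.8 79.6] 1.7
blu 343 [0.546  0.2084] [546.1 207. ] [55.  80.1] 1.4
cork 639 [0.4042 0.1975] [413.1 197.2] [108.4  95. ] 4.5
block [ 0.5125 -0.3566  0.055 ]
tea [ 0.4028 -0.3438  0.015 ]
gjar [ 0.4101 -0.2319  0.105 ]
star [ 0.4372 -0.1358  0.02  ]
djar [ 0.4439 -0.0382  0.096 ]
drop [0.4312 0.0544 0.102 ]
basin rim [ 0.5156 -0.1401  0.1   ]
```

View pics/w4c.png

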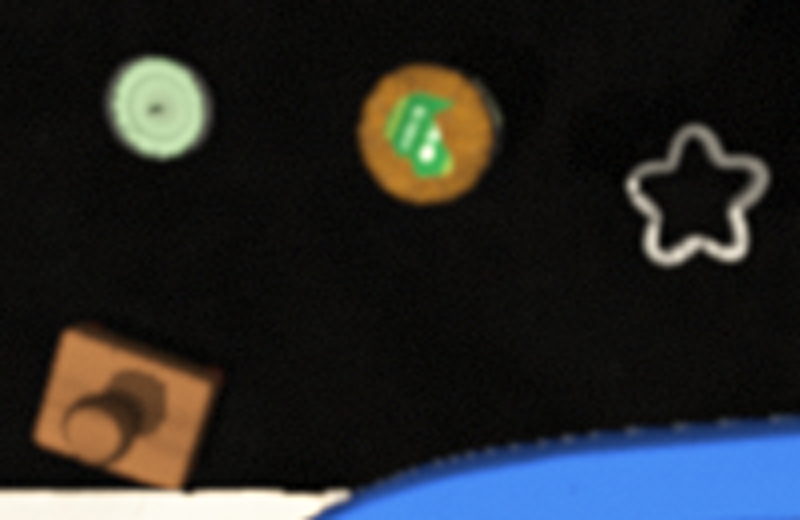

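Run:
```python
from seg import *
d=load("w4"); f=lambda u,v,z: ray(d,150+u/4-.4,75+v/4-.4,z)[:2]
print("tea",f(161,108,.015),"jar",f(425,135,.105))
B=np.array([f(*c,.028) for c in [(65,327),(220,378),(187,488),(35,440)]]); print("block",B.round(4).tolist(),B.mean(0),"knob",f(96,432,.068),"knobbase",f(142,398,.028))
for a,b in [(0,1),(1,2),(2,3),(3,0)]: v=B[b]-B[a]; print(np.linalg.norm(v),np.degrees(np.arctan2(v[1],v[0])))
S=np.array([f(*c,.02) for c in [(693,128),(632,184),(662,262),(738,258),(765,172)]]); print("star",S.round(4).tolist(),"arms mid",(S[1]+S[4])/2); v=S[4]-S[1];print(np.linalg.norm(v),np.degrees(np.arctan2(v[1],v[0])))
print(manip.get_state()["position"])
```

```text
tea [ 0.40222102 -0.34239384] jar [ 0.41178327 -0.23347449]
block [[0.4848, -0.3843], [0.5057, -0.3244], [0.5514, -0.3414], [0.5307, -0.4016]] [ 0.51815411 -0.36293114] knob [ 0.51823731 -0.36286508] knobbase [ 0.51364558 -0.35643366]
0.06347290725130221 70.80343928711306
0.04871917175562546 -20.446337856605446
0.06362726829649441 -108.934140891949
0.04901409357395678 159.3814720945316
star [[0.4111, -0.1368], [0.4319, -0.16], [0.4619, -0.1476], [0.4606, -0.1176], [0.4277, -0.1084]] arms mid [ 0.42978636 -0.13418394]
0.05172165734110804 94.59892725223766
[ 0.47777581 -0.19502688  0.37621941]
```

```bash
python3 -m pendant '[{"dx":-0.007,"dy":-0.028,"dz":0.03,"rx":0,"ry":0,"rz":0,"hand":0.05},{"dx":-0.007,"dy":-0.028,"dz":0.03,"rx":0,"ry":0,"rz":0,"hand":0.05},{"dx":-0.007,"dy":-0.028,"dz":0.03,"rx":0,"ry":0,"rz":0,"hand":0.05},{"dx":-0.007,"dy":-0.028,"dz":0.03,"rx":0,"ry":0,"rz":0,"hand":0.05},{"dx":-0.007,"dy":-0.028,"dz":0.03,"rx":0,"ry":0,"rz":0,"hand":0.05},{"dx":-0.007,"dy":-0.028,"dz":0.03,"rx":0,"ry":0,"rz":0,"hand":0.05},{"dx":0,"dy":0,"dz":0.03,"rx":0,"ry":0,"rz":6.3,"hand":0.05},{"dx":0,"dy":0,"dz":0.02,"rx":0,"ry":0,"rz":6.3,"hand":0.05},{"dx":0,"dy":0,"dz":0,"rx":0,"ry":0,"rz":6.3,"hand":0.05},{"dx":0,"dy":0,"dz":0,"rx":0,"ry":0,"rz":0,"hand":0.05},{"dx":0,"dy":0,"dz":0,"rx":0,"ry":0,"rz":0,"hand":0.05}]'
cat >> h.py <<'E'
def go(x,y,z,yaw,show=True):
    "remaining tool-frame shift and turn to a tool-down pose; yaw deg, 0 = tool y along world y"
    s,e=tcp(); d=e.T@(np.array([x,y,z])-s["position"]); a=np.radians(yaw)
    T=np.array([[-np.cos(a),-np.sin(a),0],[-np.sin(a),np.cos(a),0],[0,0,-1]]).T
    T=np.column_stack([[-np.cos(a),-np.sin(a),0],[-np.sin(a),np.cos(a),0],[0,0,-1]])
    r=R.from_matrix(e.T@T).as_rotvec(degrees=True)
    print("t",round(s["clock"],2),"pos",s["position"].round(4),"d_tool",d.round(4),"rot",r.round(2),"w",round(s["width"],4),"F",s["contact_force"].round(1))
E
python3 -c 'from h import *; go(.518,-.363,.032,-19.7)'
```

```text
clock: 3.37
position: [0.5195, -0.3607, 0.1478]
ee_rot: [0.0, 0.163, 0.987, 0.0]
contact_force: [1.0, 0.3, 0.1]
width: 0.0497
gripper_force: 0.0
t 3.37 pos [ 0.5195 -0.3607  0.1478] d_tool [ 0.0008 -0.0027  0.1158] rot [0.02 0.03 0.94] w 0.0497 F [1.  0.3 0.1]
```

```bash
python3 -m pendant '[{"dx":0.001,"dy":-0.003,"dz":0.03,"rx":0,"ry":0,"rz":1,"hand":0.05},{"dx":0,"dy":0,"dz":0.03,"rx":0,"ry":0,"rz":0,"hand":0.05},{"dx":0,"dy":0,"dz":0.03,"rx":0,"ry":0,"rz":0,"hand":0.05},{"dx":0,"dy":0,"dz":0.02,"rx":0,"ry":0,"rz":0,"hand":0.05},{"dx":0,"dy":0,"dz":0.006,"rx":0,"ry":0,"rz":0,"hand":0.05},{"dx":0,"dy":0,"dz":0,"rx":0,"ry":0,"rz":0,"hand":0.05},{"dx":0,"dy":0,"dz":0,"rx":0,"ry":0,"rz":0,"hand":0.01},{"dx":0,"dy":0,"dz":0,"rx":0,"ry":0,"rz":0,"hand":0.01},{"dx":0,"dy":0,"dz":0,"rx":0,"ry":0,"rz":0,"hand":0.01},{"dx":0,"dy":0,"dz":0,"rx":0,"ry":0,"rz":0,"hand":0.01},{"dx":0,"dy":0,"dz":0,"rx":0,"ry":0,"rz":0,"hand":0.01},{"dx":0,"dy":0,"dz":0,"rx":0,"ry":0,"rz":0,"hand":0.01}]' 40; python3 -c 'from h import *; go(.4078,.1961,.3,4.7)'
```

```text
clock: 4.37
position: [0.5182, -0.3653, 0.0328]
ee_rot: [0.001, 0.174, 0.985, -0.001]
contact_force: [0.3, 0.1, 5.8]
width: 0.0102
gripper_force: 2.7
t 4.37 pos [ 0.5182 -0.3653  0.0328] d_tool [ 0.2948  0.4895 -0.2686] rot [ -0.09   0.16 -24.69] w 0.0102 F [0.3 0.1 5.8]
```

Run:
```python
from h import *
a=cam("side"); w=cam("wrist")
im=np.hstack([cv2.resize(a["frame"][250:370,230:400],(620,440)[:1]+(440,)),]); 
np.savez("w5.npz",R=w["R"],p=w["p"]); save("w5",w["frame"])
o=np.zeros((600,560,3),np.uint8); o[:300]=cv2.resize(a["frame"][230:350,240:464],(560,300)); o[300:]=w["frame"][120:420]; save("v5",o)
```

```text
(no output)
```

View pics/v5.png

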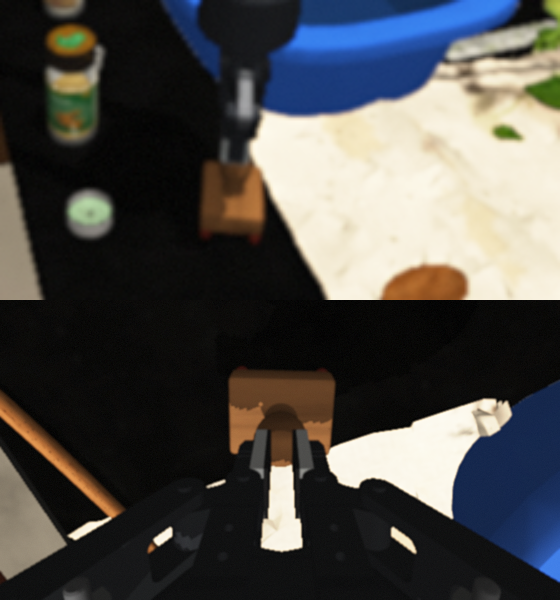

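Run:
```python
from seg import *
d=load("w5")
C=[ray(d,u,v,.028)[:2] for u,v in [(230,193),(334,193),(232,272),(330,266)]]
print(np.round(C,4).tolist(),np.mean(C,0)); print("knob top",ray(d,282,240,.068), proj(d,[.518,-.363,.068]),proj(d,[.518,-.363,.028]))
go(.518,-.363,.15,-19.7)
```

```text
[[0.4839, -0.3828], [0.5039, -0.3276], [0.5303, -0.4009], [0.5469, -0.3435]] [ 0.51624227 -0.36372381]
knob top [ 0.50469886 -0.35921807  0.068     ] (np.float64(284.0796279778427), np.float64(266.9898120688257)) (np.float64(283.57848035526376), np.float64(234.6164021475203))
t 4.47 pos [ 0.5182 -0.3653  0.0327] d_tool [ 0.0006  0.002  -0.1173] rot [-0.05  0.16 -0.29] w 0.0098 F [0.2 0.4 6.7]
```

```bash
python3 -m pendant '[{"dx":0,"dy":0,"dz":0,"rx":0,"ry":0,"rz":0,"hand":0},{"dx":0,"dy":0,"dz":0,"rx":0,"ry":0,"rz":0,"hand":0},{"dx":0,"dy":0,"dz":0,"rx":0,"ry":0,"rz":0,"hand":0}]' 40
python3 - <<'E'
from h import *
a=cam("side"); f=lambda P:(np.round((np.array(proj(a,P))-[240,230])*2.5,0))
print("tcp",f([.5182,-.3653,.0327]),"knobtop",f([.516,-.364,.068]),"knobbase",f([.516,-.364,.028]))
w=cam("wrist"); save("w6",w["frame"])
o=np.zeros((600,800,3),np.uint8); o[:,:400]=cv2.resize(a["frame"][260:335,300:350],(400,600)); o[:,400:]=cv2.resize(w["frame"][180:330,232:332],(400,600)); save("v6",o)
E
```

```text
clock: 4.72
position: [0.5183, -0.3658, 0.0332]
ee_rot: [0.002, 0.174, 0.985, -0.001]
contact_force: [0.0, -1.2, 8.5]
width: 0.0001
gripper_force: 4.9
tcp [233. 183.] knobtop [233. 151.] knobbase [230. 186.]
```

View pics/v6.png

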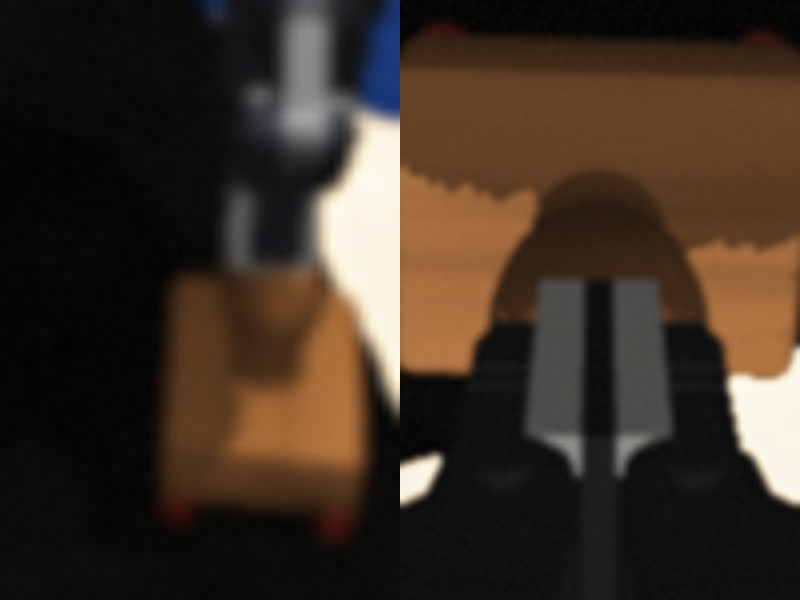

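The fingers shut on top of the knob (wrist crop tips at about (282,250)). The real tips sit about 35 mm behind the reported TCP, and the side view agrees. I'll correct for that and re-grasp.

```bash
python3 -m pendant '[{"dx":0,"dy":0.002,"dz":-0.02,"rx":0,"ry":0,"rz":0,"hand":0.05},{"dx":0,"dy":0,"dz":0,"rx":0,"ry":0,"rz":0,"hand":0.05},{"dx":0,"dy":0,"dz":0,"rx":0,"ry":0,"rz":0,"hand":0.05},{"dx":0,"dy":0,"dz":0,"rx":0,"ry":0,"rz":0,"hand":0.05},{"dx":0,"dy":0,"dz":0.02,"rx":0,"ry":0,"rz":0,"hand":0.05},{"dx":0,"dy":0,"dz":0.018,"rx":0,"ry":0,"rz":0,"hand":0.05},{"dx":0,"dy":0,"dz":0.012,"rx":0,"ry":0,"rz":0,"hand":0.05},{"dx":0,"dy":0,"dz":0,"rx":0,"ry":0,"rz":0,"hand":0.05}]' 40; python3 -m pendant '[{"dx":0,"dy":0,"dz":0.004,"rx":0,"ry":0,"rz":0,"hand":0.01},{"dx":0,"dy":0,"dz":0,"rx":0,"ry":0,"rz":0,"hand":0.01},{"dx":0,"dy":0,"dz":0,"rx":0,"ry":0,"rz":0,"hand":0.01},{"dx":0,"dy":0,"dz":0,"rx":0,"ry":0,"rz":0,"hand":0.01},{"dx":0,"dy":0,"dz":0,"rx":0,"ry":0,"rz":0,"hand":0.01}]' ; python3 -c 'from h import *; go(.4078,.1961,.3,4.7)'
```

```text
clock: 5.48
position: [0.5152, -0.3604, -0.0027]
ee_rot: [-0.003, 0.174, 0.985, 0.002]
contact_force: [-0.1, 0.6, 0.2]
width: 0.0501
gripper_force: 0.0
clock: 5.9
position: [0.5182, -0.3628, -0.0021]
ee_rot: [0.0, 0.174, 0.985, -0.0]
contact_force: [0.1, -0.6, -0.2]
width: 0.0256
gripper_force: 39.2
t 5.9 pos [ 0.5182 -0.3628 -0.0021] d_tool [ 0.2946  0.4874 -0.3025] rot [ -0.03   0.06 -24.69] w 0.0256 F [ 0.1 -0.6 -0.2]
```

```bash
python3 -m pendant '[{"dx":0,"dy":0,"dz":-0.02,"rx":0,"ry":0,"rz":0,"hand":0.01},{"dx":0,"dy":0,"dz":-0.04,"rx":0,"ry":0,"rz":0,"hand":0.01},{"dx":0,"dy":0,"dz":-0.04,"rx":0,"ry":0,"rz":0,"hand":0.01},{"dx":0,"dy":0,"dz":-0.04,"rx":0,"ry":0,"rz":0,"hand":0.01},{"dx":0,"dy":0,"dz":-0.04,"rx":0,"ry":0,"rz":0,"hand":0.01},{"dx":0.0196,"dy":0.0325,"dz":-0.01,"rx":0,"ry":0,"rz":0,"hand":0.01},{"dx":0.0196,"dy":0.0325,"dz":-0.01,"rx":0,"ry":0,"rz":0,"hand":0.01},{"dx":0.0196,"dy":0.0325,"dz":0,"rx":0,"ry":0,"rz":0,"hand":0.01},{"dx":0.0196,"dy":0.0325,"dz":0,"rx":0,"ry":0,"rz":0,"hand":0.01},{"dx":0.0196,"dy":0.0325,"dz":0,"rx":0,"ry":0,"rz":0,"hand":0.01},{"dx":0.0196,"dy":0.0325,"dz":0,"rx":0,"ry":0,"rz":0,"hand":0.01},{"dx":0.0196,"dy":0.0325,"dz":0,"rx":0,"ry":0,"rz":0,"hand":0.01}]'
python3 -m pendant '[{"dx":0.0196,"dy":0.0325,"dz":0,"rx":0,"ry":0,"rz":0,"hand":0.01},{"dx":0.0196,"dy":0.0325,"dz":0,"rx":0,"ry":0,"rz":0,"hand":0.01},{"dx":0.0196,"dy":0.0325,"dz":0,"rx":0,"ry":0,"rz":0,"hand":0.01},{"dx":0.0196,"dy":0.0325,"dz":0,"rx":0,"ry":0,"rz":0,"hand":0.01},{"dx":0.0196,"dy":0.0325,"dz":0,"rx":0,"ry":0,"rz":0,"hand":0.01},{"dx":0.0196,"dy":0.0325,"dz":0,"rx":0,"ry":0,"rz":0,"hand":0.01},{"dx":0.0196,"dy":0.0325,"dz":0,"rx":0,"ry":0,"rz":0,"hand":0.01},{"dx":0.0196,"dy":0.0325,"dz":0,"rx":0,"ry":0,"rz":0,"hand":0.01},{"dx":0,"dy":0,"dz":0.01,"rx":0,"ry":0,"rz":-6.2,"hand":0.01},{"dx":0,"dy":0,"dz":0.02,"rx":0,"ry":0,"rz":-6.2,"hand":0.01},{"dx":0,"dy":0,"dz":0.02,"rx":0,"ry":0,"rz":-6.2,"hand":0.01},{"dx":0,"dy":0,"dz":0.02,"rx":0,"ry":0,"rz":-6.2,"hand":0.01}]'
python3 -m pendant '[{"dx":0,"dy":0,"dz":0.01,"rx":0,"ry":0,"rz":0,"hand":0.01},{"dx":0,"dy":0,"dz":0,"rx":0,"ry":0,"rz":0,"hand":0.01},{"dx":0,"dy":0,"dz":0,"rx":0,"ry":0,"rz":0,"hand":0.01}]'
python3 - <<'E'
from seg import *
go(.4078,.1961,.003,4.7)
w=cam("wrist"); save("w7",w["frame"]); np.savez("w7.npz",R=w["R"],p=w["p"])
for n,u,v,z in [("green",.4835,.2023,.004)]: print(proj(w,(u,v,z)))
E
```

```text
clock: 6.9
position: [0.466, -0.1002, 0.1979]
ee_rot: [0.001, 0.174, 0.985, 0.0]
contact_force: [1.0, 0.5, -1.1]
width: 0.0252
gripper_force: 39.5
clock: 7.9
position: [0.4083, 0.1967, 0.1273]
ee_rot: [0.001, -0.045, 0.999, 0.0]
contact_force: [0.3, 1.0, -1.3]
width: 0.0254
gripper_force: 39.6
clock: 8.15
position: [0.4081, 0.1961, 0.1175]
ee_rot: [-0.0, -0.042, 0.999, 0.0]
contact_force: [-0.1, 0.0, -1.0]
width: 0.0253
gripper_force: 39.6
t 8.15 pos [0.4081 0.1961 0.1175] d_tool [2.000e-04 1.000e-04 1.145e-01] rot [ 0.   -0.01  0.09] w 0.0253 F [-0.1  0.  -1. ]
(np.float64(280.48492146377475), np.float64(265.3582370395231))
```

View pics/w7.png

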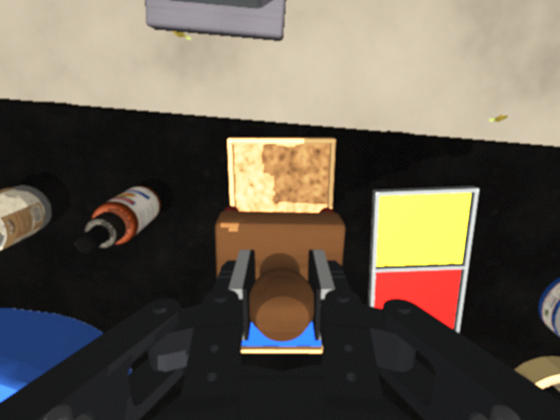

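Run:
```python
from seg import *
d=load("w7")
P=[ray(d,u,v,.01)[:2] for u,v in [(228,138),(336,139),(241.5,353),(322.5,353)]]
print(np.round(P,4).tolist(), "ctr",np.mean(P,0),np.linalg.norm(P[1]-P[0]),np.linalg.norm((P[2]+P[3]-P[1]-P[0])/2)); v=(P[2]+P[3]-P[1]-P[0])/2; yaw=np.arctan2(v[1],v[0]); print(np.degrees(yaw))
c=np.mean(P,0); 
for x in(-.064,.012,.076): print(c+x*np.array([np.cos(yaw),np.sin(yaw)]))
liners(d,(225,130,490,360))
```

```text
[[0.3655, 0.1481], [0.3587, 0.2389], [0.5842, 0.1701], [0.5772, 0.2539]] ctr [0.47140311 0.20274523] 0.09114110673893608 0.21940991477846106
4.835802502223815
[0.40763092 0.19735   ]
[0.48336039 0.20375684]
[0.54713258 0.20915207]
red 3168 [0.501 0.345] [512.  341.1] [66.4 82. ] 7.0
yel 6 [0.4671 0.3668] [467.1 366.8] [0.  4.8] 4.8Traceback (most recent call last):
  File "<stdin>", line 7, in <module>
  File "seg.py", line 8, in liners
    N,l,st,c=cv2.connectedComponentsWithStats(k); i=1+st[1:,4].argmax()
                                                      ~~~~~~~~~~~~~~~^^
ValueError: attempt to get argmax of an empty sequence
```

```bash
python3 -m pendant '[{"dx":0,"dy":0.001,"dz":0.03,"rx":0,"ry":0,"rz":0,"hand":0.01},{"dx":0,"dy":0,"dz":0.03,"rx":0,"ry":0,"rz":0,"hand":0.01},{"dx":0,"dy":0,"dz":0.03,"rx":0,"ry":0,"rz":0,"hand":0.01},{"dx":0,"dy":0,"dz":0.015,"rx":0,"ry":0,"rz":0,"hand":0.01},{"dx":0,"dy":0,"dz":0.005,"rx":0,"ry":0,"rz":0,"hand":0.01},{"dx":0,"dy":0,"dz":0.004,"rx":0,"ry":0,"rz":0,"hand":0.01},{"dx":0,"dy":0,"dz":0,"rx":0,"ry":0,"rz":0,"hand":0.01},{"dx":0,"dy":0,"dz":0,"rx":0,"ry":0,"rz":0,"hand":0.01}]'
python3 -m pendant '[{"dx":0,"dy":0,"dz":0,"rx":0,"ry":0,"rz":0,"hand":0.035},{"dx":0,"dy":0,"dz":0,"rx":0,"ry":0,"rz":0,"hand":0.05},{"dx":0,"dy":0,"dz":0,"rx":0,"ry":0,"rz":0,"hand":0.05},{"dx":0,"dy":0,"dz":0,"rx":0,"ry":0,"rz":0,"hand":0.05},{"dx":0,"dy":0,"dz":-0.03,"rx":0,"ry":0,"rz":0,"hand":0.05},{"dx":0,"dy":0,"dz":-0.04,"rx":0,"ry":0,"rz":0,"hand":0.05},{"dx":0,"dy":0,"dz":-0.04,"rx":0,"ry":0,"rz":0,"hand":0.07},{"dx":0,"dy":0,"dz":-0.04,"rx":0,"ry":0,"rz":0,"hand":0.07},{"dx":0,"dy":0,"dz":-0.04,"rx":0,"ry":0,"rz":0,"hand":0.07}]'
python3 -c 'from h import *; go(.4115,-.233,.2,4.7)'
```

```text
clock: 8.87
position: [0.4096, 0.1975, 0.0046]
ee_rot: [0.001, -0.042, 0.999, 0.0]
contact_force: [0.2, -0.5, -1.1]
width: 0.0254
gripper_force: 39.6
clock: 9.62
position: [0.4077, 0.1969, 0.1955]
ee_rot: [0.0, -0.042, 0.999, 0.0]
contact_force: [0.0, 0.6, 0.3]
width: 0.0699
gripper_force: 0.0
t 9.62 pos [0.4077 0.1969 0.1955] d_tool [ 0.0322 -0.4287 -0.0046] rot [0.01 0.03 0.11] w 0.0699 F [0.  0.6 0.3]
```

```bash
python3 -m pendant '[{"dx":0.0027,"dy":-0.0357,"dz":0,"rx":0,"ry":0,"rz":0,"hand":0.07},{"dx":0.0027,"dy":-0.0357,"dz":0,"rx":0,"ry":0,"rz":0,"hand":0.07},{"dx":0.0027,"dy":-0.0357,"dz":0,"rx":0,"ry":0,"rz":0,"hand":0.07},{"dx":0.0027,"dy":-0.0357,"dz":0,"rx":0,"ry":0,"rz":0,"hand":0.07},{"dx":0.0027,"dy":-0.0357,"dz":0,"rx":0,"ry":0,"rz":0,"hand":0.07},{"dx":0.0027,"dy":-0.0357,"dz":0,"rx":0,"ry":0,"rz":0,"hand":0.07},{"dx":0.0027,"dy":-0.0357,"dz":0,"rx":0,"ry":0,"rz":0,"hand":0.07},{"dx":0.0027,"dy":-0.0357,"dz":0,"rx":0,"ry":0,"rz":0,"hand":0.07},{"dx":0.0027,"dy":-0.0357,"dz":0,"rx":0,"ry":0,"rz":0,"hand":0.07},{"dx":0.0027,"dy":-0.0357,"dz":0,"rx":0,"ry":0,"rz":0,"hand":0.07},{"dx":0.0027,"dy":-0.0357,"dz":0,"rx":0,"ry":0,"rz":0,"hand":0.07},{"dx":0.0027,"dy":-0.0357,"dz":0,"rx":0,"ry":0,"rz":0,"hand":0.07}]'
python3 -m pendant '[{"dx":0,"dy":0,"dz":0.03,"rx":0,"ry":0,"rz":0,"hand":0.07},{"dx":0,"dy":0,"dz":0,"rx":0,"ry":0,"rz":0,"hand":0.07},{"dx":0,"dy":0,"dz":0,"rx":0,"ry":0,"rz":0,"hand":0.07}]'
python3 - <<'E'
from h import *
go(.4115,-.233,.012,4.7)
w=cam("wrist"); save("w8",w["frame"]); np.savez("w8.npz",R=w["R"],p=w["p"])
t=cam("top"); o=np.zeros((420,800,3),np.uint8); o[:,:560]=w["frame"]; o[:240,560:]=cv2.resize(t["frame"][185:265,190:270],(240,240)); save("v8",o)
print(proj(w,(.4115,-.233,.105)))
E
```

```text
clock: 10.62
position: [0.4113, -0.2343, 0.1935]
ee_rot: [0.0, -0.042, 0.999, -0.0]
contact_force: [0.9, 1.3, 0.0]
width: 0.0696
gripper_force: 0.0
clock: 10.87
position: [0.4103, -0.2316, 0.1621]
ee_rot: [-0.002, -0.041, 0.999, 0.002]
contact_force: [0.0, 0.9, 0.0]
width: 0.0697
gripper_force: 0.0
t 10.87 pos [ 0.4103 -0.2316  0.1621] d_tool [-0.0016 -0.002   0.1501] rot [ 0.2  -0.18  0.05] w 0.0697 F [0.  0.9 0. ]
(np.float64(278.111924786535), np.float64(210.22584711083164))
```

View pics/v8.png

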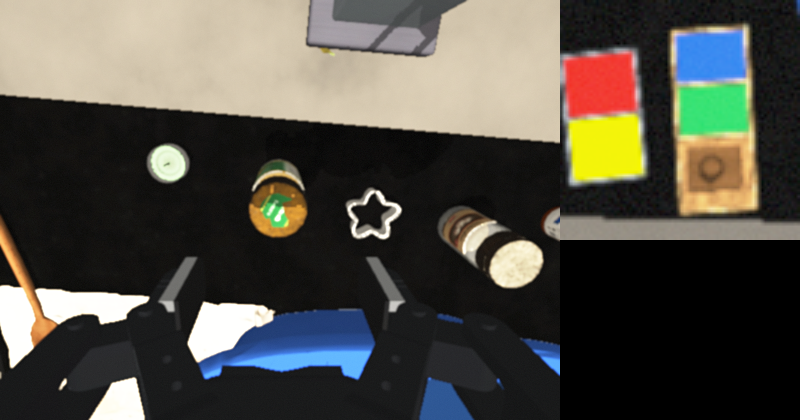

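```bash
python3 -m pendant '[{"dx":-0.001,"dy":-0.001,"dz":0.03,"rx":0,"ry":0,"rz":0,"hand":0.07},{"dx":0,"dy":0,"dz":0.04,"rx":0,"ry":0,"rz":0,"hand":0.07},{"dx":0,"dy":0,"dz":0.04,"rx":0,"ry":0,"rz":0,"hand":0.07},{"dx":0,"dy":0,"dz":0.03,"rx":0,"ry":0,"rz":0,"hand":0.07},{"dx":0,"dy":0,"dz":0.01,"rx":0,"ry":0,"rz":0,"hand":0.07},{"dx":0,"dy":0,"dz":0,"rx":0,"ry":0,"rz":0,"hand":0.07}]' 40
python3 -m pendant '[{"dx":0,"dy":0,"dz":0,"rx":0,"ry":0,"rz":0,"hand":0.03},{"dx":0,"dy":0,"dz":0,"rx":0,"ry":0,"rz":0,"hand":0.03},{"dx":0,"dy":0,"dz":0,"rx":0,"ry":0,"rz":0,"hand":0.03},{"dx":0,"dy":0,"dz":0,"rx":0,"ry":0,"rz":0,"hand":0.03},{"dx":0,"dy":0,"dz":0,"rx":0,"ry":0,"rz":0,"hand":0.03}]'
python3 -c 'from h import *; go(.4834,.203,.2,4.8)'
```

```text
clock: 11.47
position: [0.4119, -0.2314, 0.0118]
ee_rot: [-0.002, -0.043, 0.999, 0.001]
contact_force: [-0.3, -0.7, -0.1]
width: 0.0703
gripper_force: 0.0
clock: 11.88
position: [0.4147, -0.2341, 0.0154]
ee_rot: [0.002, -0.042, 0.999, -0.001]
contact_force: [0.8, 1.8, 7.6]
width: 0.0433
gripper_force: 31.1
t 11.88 pos [ 0.4147 -0.2341  0.0154] d_tool [-0.1057  0.4294 -0.1852] rot [-0.13  0.23 -0.01] w 0.0433 F [0.8 1.8 7.6]
```

```bash
python3 -m pendant '[{"dx":0,"dy":0,"dz":-0.02,"rx":0,"ry":0,"rz":0,"hand":0.03},{"dx":0,"dy":0,"dz":-0.035,"rx":0,"ry":0,"rz":0,"hand":0.03},{"dx":0,"dy":0,"dz":-0.035,"rx":0,"ry":0,"rz":0,"hand":0.03},{"dx":0,"dy":0,"dz":-0.035,"rx":0,"ry":0,"rz":0,"hand":0.03},{"dx":0,"dy":0,"dz":-0.035,"rx":0,"ry":0,"rz":0,"hand":0.03},{"dx":0,"dy":0,"dz":-0.03,"rx":0,"ry":0,"rz":0,"hand":0.03},{"dx":0,"dy":0,"dz":0,"rx":0,"ry":0,"rz":0,"hand":0.03}]' 50
python3 -m pendant '[{"dx":-0.0088,"dy":0.0357,"dz":0,"rx":0,"ry":0,"rz":0,"hand":0.03},{"dx":-0.0088,"dy":0.0357,"dz":0,"rx":0,"ry":0,"rz":0,"hand":0.03},{"dx":-0.0088,"dy":0.0357,"dz":0,"rx":0,"ry":0,"rz":0,"hand":0.03},{"dx":-0.0088,"dy":0.0357,"dz":0,"rx":0,"ry":0,"rz":0,"hand":0.03},{"dx":-0.0088,"dy":0.0357,"dz":0,"rx":0,"ry":0,"rz":0,"hand":0.03},{"dx":-0.0088,"dy":0.0357,"dz":0,"rx":0,"ry":0,"rz":0,"hand":0.03},{"dx":-0.0088,"dy":0.0357,"dz":0,"rx":0,"ry":0,"rz":0,"hand":0.03},{"dx":-0.0088,"dy":0.0357,"dz":0,"rx":0,"ry":0,"rz":0,"hand":0.03},{"dx":-0.0088,"dy":0.0357,"dz":0,"rx":0,"ry":0,"rz":0,"hand":0.03},{"dx":-0.0088,"dy":0.0357,"dz":0,"rx":0,"ry":0,"rz":0,"hand":0.03},{"dx":-0.0088,"dy":0.0357,"dz":0,"rx":0,"ry":0,"rz":0,"hand":0.03},{"dx":-0.0088,"dy":0.0357,"dz":0,"rx":0,"ry":0,"rz":0,"hand":0.03}]'
python3 -m pendant '[{"dx":0,"dy":0,"dz":0.02,"rx":0,"ry":0,"rz":0,"hand":0.03},{"dx":0,"dy":0,"dz":0.01,"rx":0,"ry":0,"rz":0,"hand":0.03},{"dx":0,"dy":0,"dz":0,"rx":0,"ry":0,"rz":0,"hand":0.03},{"dx":0,"dy":0,"dz":0,"rx":0,"ry":0,"rz":0,"hand":0.03},{"dx":0,"dy":0,"dz":0,"rx":0,"ry":0,"rz":0,"hand":0.03}]'
python3 -c '
from h import *
go(.4834,.203,.02,4.8)
w=cam("wrist"); save("w9",w["frame"]); np.savez("w9.npz",R=w["R"],p=w["p"])'
```

```text
clock: 12.47
position: [0.4163, -0.2363, 0.2106]
ee_rot: [0.006, -0.042, 0.999, -0.005]
contact_force: [0.5, 0.8, -0.2]
width: 0.0424
gripper_force: 40.1
clock: 13.47
position: [0.4818, 0.2039, 0.2033]
ee_rot: [0.0, -0.042, 0.999, -0.0]
contact_force: [1.3, 0.3, -0.8]
width: 0.0428
gripper_force: 40.3
clock: 13.88
position: [0.4824, 0.2012, 0.1738]
ee_rot: [0.0, -0.041, 0.999, -0.0]
contact_force: [1.7, 0.1, -0.7]
width: 0.0425
gripper_force: 40.4
t 13.88 pos [0.4824 0.2012 0.1738] d_tool [-0.0011  0.0017  0.1538] rot [-0.01  0.03 -0.08] w 0.0425 F [ 1.7  0.1 -0.7]
```

View pics/w9.png

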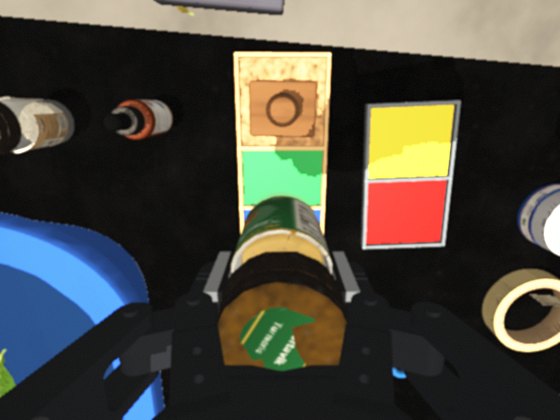

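Run:
```python
from seg import *
d=load("w9")
print("lid",ray(d,282,325,.2634),"bottom rear edge",ray(d,286,198,.1584))
P=[ray(d,u,v,.01)[:2] for u,v in [(235,53),(331,54),(240,238),(363,103),(460,101),(364,249),(446,246)]];print(np.round(P,4).tolist())
c=(P[3]+P[4]+P[5]+P[6])/4; v=(P[5]+P[6]-P[3]-P[4])/2; print("grey",c,np.linalg.norm(v),np.linalg.norm(P[4]-P[3]),np.degrees(np.arctan2(v[1],v[0])))
B=np.array([ray(d,u,v,.032)[:2] for u,v in [(249,81),(316,80),(250,136),(314,134)]]); print("block",B.mean(0))
```

```text
lid [0.47294447 0.20129658 0.2634    ] bottom rear edge [0.46211252 0.20301577 0.1584    ]
[[0.3667, 0.1486], [0.3601, 0.2387], [0.5542, 0.1619], [0.4013, 0.2755], [0.3917, 0.3699], [0.556, 0.3008], [0.5448, 0.3915]]
grey [0.47344123 0.3344342 ] 0.15566945634663895 0.09484233548806616 8.654358296703526
block [0.41260072 0.19693213]
```

```bash
python3 -m pendant '[{"dx":-0.001,"dy":0.001,"dz":0.03,"rx":0,"ry":0,"rz":0,"hand":0.03},{"dx":0,"dy":0,"dz":0.04,"rx":0,"ry":0,"rz":0,"hand":0.03},{"dx":0,"dy":0,"dz":0.03,"rx":0,"ry":0,"rz":0,"hand":0.03},{"dx":0,"dy":0,"dz":0.02,"rx":0,"ry":0,"rz":0,"hand":0.03},{"dx":0,"dy":0,"dz":0.01,"rx":0,"ry":0,"rz":0,"hand":0.03},{"dx":0,"dy":0,"dz":0,"rx":0,"ry":0,"rz":0,"hand":0.03},{"dx":0,"dy":0,"dz":0,"rx":0,"ry":0,"rz":0,"hand":0.03}]'
python3 -m pendant '[{"dx":0,"dy":0,"dz":0.007,"rx":0,"ry":0,"rz":0,"hand":0.03},{"dx":0,"dy":0,"dz":0.004,"rx":0,"ry":0,"rz":0,"hand":0.03},{"dx":0,"dy":0,"dz":0,"rx":0,"ry":0,"rz":0,"hand":0.03},{"dx":0,"dy":0,"dz":0,"rx":0,"ry":0,"rz":0,"hand":0.03}]'
python3 -c 'from h import *; go(.4834,.203,.02,4.8)'
```

```text
clock: 14.52
position: [0.4842, 0.2031, 0.0442]
ee_rot: [0.001, -0.041, 0.999, 0.0]
contact_force: [1.3, 0.4, -0.3]
width: 0.0417
gripper_force: 40.4
clock: 14.85
position: [0.4834, 0.2034, 0.0327]
ee_rot: [0.0, -0.042, 0.999, 0.0]
contact_force: [0.8, 0.7, -1.6]
width: 0.0429
gripper_force: 40.4
t 14.85 pos [0.4834 0.2034 0.0327] d_tool [ 0.     -0.0004  0.0127] rot [0.01 0.04 0.01] w 0.0429 F [ 0.8  0.7 -1.6]
```

```bash
python3 -m pendant '[{"dx":0,"dy":0,"dz":0.007,"rx":0,"ry":0,"rz":0,"hand":0.03},{"dx":0,"dy":0,"dz":0,"rx":0,"ry":0,"rz":0,"hand":0.03},{"dx":0,"dy":0,"dz":0.003,"rx":0,"ry":0,"rz":0,"hand":0.03},{"dx":0,"dy":0,"dz":0,"rx":0,"ry":0,"rz":0,"hand":0.03},{"dx":0,"dy":0,"dz":0,"rx":0,"ry":0,"rz":0,"hand":0.03}]'
python3 -c 'from h import *; go(.4834,.203,.02,4.8)'
```

```text
clock: 15.27
position: [0.483, 0.2033, 0.0221]
ee_rot: [-0.0, -0.042, 0.999, -0.0]
contact_force: [0.2, -0.3, -1.1]
width: 0.0422
gripper_force: 40.4
t 15.27 pos [0.483  0.2033 0.0221] d_tool [-0.0004 -0.0004  0.0021] rot [-0.   -0.03  0.01] w 0.0422 F [ 0.2 -0.3 -1.1]
```

```bash
python3 -m pendant '[{"dx":0,"dy":0,"dz":0.002,"rx":0,"ry":0,"rz":0,"hand":0.03},{"dx":0,"dy":0,"dz":0,"rx":0,"ry":0,"rz":0,"hand":0.03},{"dx":0,"dy":0,"dz":0,"rx":0,"ry":0,"rz":0,"hand":0.03}]'
python3 -m pendant '[{"dx":0,"dy":0,"dz":0.002,"rx":0,"ry":0,"rz":0,"hand":0.03},{"dx":0,"dy":0,"dz":0,"rx":0,"ry":0,"rz":0,"hand":0.03},{"dx":0,"dy":0,"dz":0,"rx":0,"ry":0,"rz":0,"hand":0.03}]'
```

```text
clock: 15.52
position: [0.4831, 0.2034, 0.0203]
ee_rot: [-0.0, -0.042, 0.999, 0.0]
contact_force: [0.5, -0.0, -0.7]
width: 0.0429
gripper_force: 40.4
clock: 15.77
position: [0.4834, 0.2034, 0.0195]
ee_rot: [0.0, -0.042, 0.999, 0.0]
contact_force: [-2.3, -0.0, 7.1]
width: 0.0426
gripper_force: 40.8
```

```bash
python3 -m pendant '[{"dx":0,"dy":0,"dz":0,"rx":0,"ry":0,"rz":0,"hand":0.05},{"dx":0,"dy":0,"dz":0,"rx":0,"ry":0,"rz":0,"hand":0.065},{"dx":0,"dy":0,"dz":0,"rx":0,"ry":0,"rz":0,"hand":0.065},{"dx":0,"dy":0,"dz":-0.01,"rx":0,"ry":0,"rz":0,"hand":0.065},{"dx":0,"dy":0,"dz":-0.03,"rx":0,"ry":0,"rz":0,"hand":0.065},{"dx":0,"dy":0,"dz":-0.04,"rx":0,"ry":0,"rz":0,"hand":0.065},{"dx":0,"dy":0,"dz":-0.04,"rx":0,"ry":0,"rz":0,"hand":0.065},{"dx":0,"dy":0,"dz":-0.04,"rx":0,"ry":0,"rz":0,"hand":0.065},{"dx":0,"dy":0,"dz":-0.02,"rx":0,"ry":0,"rz":0,"hand":0.065},{"dx":0,"dy":-0.035,"dz":0,"rx":0,"ry":0,"rz":0,"hand":0.065},{"dx":0,"dy":-0.035,"dz":0,"rx":0,"ry":0,"rz":0,"hand":0.065},{"dx":0,"dy":0,"dz":0,"rx":0,"ry":0,"rz":0,"hand":0.065}]'
python3 - <<'E'
from seg import *
for n,u,v in [("w9",113,121),("w7",83,243),("w4",477,121)]: print(n,ray(load(n),u,v,.102))
go(.43,.06,.2,4.8)
w=cam("wrist"); np.savez("w10.npz",R=w["R"],p=w["p"]); save("w10",w["frame"])
t=cam("top"); o=np.zeros((420,800,3),np.uint8); o[:,:560]=w["frame"]; o[:240,560:]=cv2.resize(t["frame"][185:265,190:270],(240,240)); save("v10",o)
E
```

```text
clock: 16.77
position: [0.4896, 0.1287, 0.1997]
ee_rot: [0.001, -0.04, 0.999, -0.002]
contact_force: [-0.6, 0.9, 0.2]
width: 0.0651
gripper_force: 0.0
w9 [0.43049599 0.07487912 0.102     ]
w7 [0.4277403 0.0735565 0.102    ]
w4 [0.42994979 0.05683135 0.102     ]
t 16.77 pos [0.4896 0.1287 0.1997] d_tool [ 0.0649 -0.0637 -0.0002] rot [-0.25  0.11 -0.17] w 0.0651 F [-0.6  0.9  0.2]
```

View pics/v10.png

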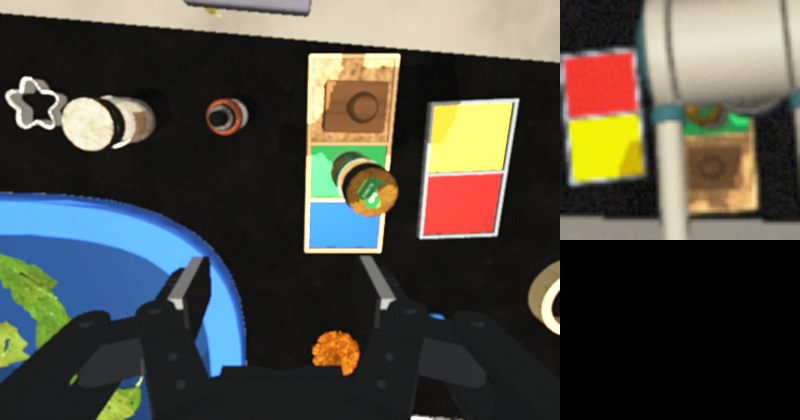

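Run:
```python
from seg import *
d=load("w10")
for u,v,z in [(219,118,.102),(227,117,.062),(232,116,.03)]: print(ray(d,u,v,z))
t=ray(d,219,118,.102); 
for n in("w4","w7","w9"): print(n,proj(load(n),t),proj(load(n),[t[0],t[1],0]))
print("jar lid",ray(d,369,190,.109),"djar",ray(d,92,123,.096))
B=np.array([ray(d,u,v,.032)[:2] for u,v in [(326,80),(389,79),(324,131),(386,131)]]); print("block",B.mean(0))
go(.43,.07,.015,4.8)
```

```text
[0.43080575 0.07418911 0.102     ]
[0.43164507 0.07419298 0.062     ]
[0.43196568 0.07410752 0.03      ]
w4 (np.float64(490.1251285502493), np.float64(121.57149658692353)) (np.float64(452.1593971969472), np.float64(118.21457574145909))
w7 (np.float64(84.4585842253999), np.float64(247.54958768416577)) (np.float64(147.13057930744984), np.float64(201.60554132667318))
w9 (np.float64(112.07040298961041), np.float64(121.35697710086404)) (np.float64(160.86694634294813), np.float64(116.0827112650135))
jar lid [0.47824904 0.20116269 0.109     ] djar [ 0.44361783 -0.03107377  0.096     ]
block [0.4120896  0.19707943]
t 16.87 pos [0.489  0.1327 0.1989] d_tool [ 0.0641 -0.0578  0.1839] rot [ 0.03  0.04 -0.14] w 0.0649 F [-0.1  0.5 -0.5]
```

```bash
python3 -m pendant '[{"dx":0.032,"dy":-0.027,"dz":0,"rx":0,"ry":0,"rz":0,"hand":0.065},{"dx":0.0315,"dy":-0.027,"dz":0,"rx":0,"ry":0,"rz":0,"hand":0.065},{"dx":0,"dy":0,"dz":0.02,"rx":0,"ry":0,"rz":0,"hand":0.065},{"dx":0,"dy":0,"dz":0.03,"rx":0,"ry":0,"rz":0,"hand":0.065},{"dx":0,"dy":0,"dz":0,"rx":0,"ry":0,"rz":0,"hand":0.065},{"dx":0,"dy":0,"dz":0,"rx":0,"ry":0,"rz":0,"hand":0.065}]'
python3 -c 'from h import *; go(.431,.0742,0.0,4.8);
d=cam("wrist"); print(proj(d,[.431,.0742,.102])); save("w11",d["frame"])'
```

```text
clock: 17.37
position: [0.4291, 0.0753, 0.1477]
ee_rot: [-0.002, -0.042, 0.999, 0.0]
contact_force: [0.3, 0.6, 0.4]
width: 0.065
gripper_force: 0.0
t 17.37 pos [0.4291 0.0753 0.1477] d_tool [-0.0022 -0.0014  0.1477] rot [ 0.05 -0.19  0.05] w 0.065 F [0.3 0.6 0.4]
(np.float64(278.4850904699918), np.float64(216.06864217964096))
```

```bash
python3 -m pendant '[{"dx":-0.001,"dy":-0.001,"dz":0.03,"rx":0,"ry":0,"rz":0,"hand":0.065},{"dx":0,"dy":0,"dz":0.04,"rx":0,"ry":0,"rz":0,"hand":0.065},{"dx":0,"dy":0,"dz":0.04,"rx":0,"ry":0,"rz":0,"hand":0.065},{"dx":0,"dy":0,"dz":0.03,"rx":0,"ry":0,"rz":0,"hand":0.065},{"dx":0,"dy":0,"dz":0.008,"rx":0,"ry":0,"rz":0,"hand":0.065},{"dx":0,"dy":0,"dz":0,"rx":0,"ry":0,"rz":0,"hand":0.065}]' 40
python3 -m pendant '[{"dx":0,"dy":0,"dz":0,"rx":0,"ry":0,"rz":0,"hand":0.02},{"dx":0,"dy":0,"dz":0,"rx":0,"ry":0,"rz":0,"hand":0.02},{"dx":0,"dy":0,"dz":0,"rx":0,"ry":0,"rz":0,"hand":0.02},{"dx":0,"dy":0,"dz":0,"rx":0,"ry":0,"rz":0,"hand":0.02},{"dx":0,"dy":0,"dz":0,"rx":0,"ry":0,"rz":0,"hand":0.02},{"dx":0,"dy":0,"dz":0,"rx":0,"ry":0,"rz":0,"hand":0.02}]'
python3 -c 'from h import *; go(.5473,.2085,.2,4.8)'
```

```text
clock: 17.92
position: [0.4312, 0.0742, -0.0005]
ee_rot: [-0.002, -0.042, 0.999, 0.0]
contact_force: [-0.3, -0.1, 0.3]
width: 0.0649
gripper_force: 0.0
clock: 18.42
position: [0.4339, 0.0738, 0.0024]
ee_rot: [0.003, -0.042, 0.999, 0.0]
contact_force: [-0.1, -0.6, 6.7]
width: 0.0312
gripper_force: 38.8
t 18.42 pos [0.4339 0.0738 0.0024] d_tool [-0.1254  0.1247 -0.1969] rot [-0.01  0.32 -0.  ] w 0.0312 F [-0.1 -0.6  6.7]
```

```bash
python3 -m pendant '[{"dx":0,"dy":0,"dz":-0.02,"rx":0,"ry":0,"rz":0,"hand":0.02},{"dx":0,"dy":0,"dz":-0.035,"rx":0,"ry":0,"rz":0,"hand":0.02},{"dx":0,"dy":0,"dz":-0.04,"rx":0,"ry":0,"rz":0,"hand":0.02},{"dx":0,"dy":0,"dz":-0.04,"rx":0,"ry":0,"rz":0,"hand":0.02},{"dx":0,"dy":0,"dz":-0.035,"rx":0,"ry":0,"rz":0,"hand":0.02},{"dx":0,"dy":0,"dz":-0.03,"rx":0,"ry":0,"rz":0,"hand":0.02},{"dx":-0.025,"dy":0.025,"dz":0,"rx":0,"ry":0,"rz":0,"hand":0.02},{"dx":-0.025,"dy":0.025,"dz":0,"rx":0,"ry":0,"rz":0,"hand":0.02},{"dx":-0.025,"dy":0.025,"dz":0,"rx":0,"ry":0,"rz":0,"hand":0.02},{"dx":-0.025,"dy":0.025,"dz":0,"rx":0,"ry":0,"rz":0,"hand":0.02},{"dx":-0.025,"dy":0.025,"dz":0,"rx":0,"ry":0,"rz":0,"hand":0.02},{"dx":0,"dy":0,"dz":0,"rx":0,"ry":0,"rz":0,"hand":0.02}]'
python3 -m pendant '[{"dx":0,"dy":0,"dz":0.03,"rx":0,"ry":0,"rz":0,"hand":0.02},{"dx":0,"dy":0,"dz":0.02,"rx":0,"ry":0,"rz":0,"hand":0.02},{"dx":0,"dy":0,"dz":0,"rx":0,"ry":0,"rz":0,"hand":0.02},{"dx":0,"dy":0,"dz":0,"rx":0,"ry":0,"rz":0,"hand":0.02}]'
python3 -c 'from h import *; go(.5483,.2085,.01,4.8)'
```

```text
clock: 19.42
position: [0.5499, 0.2137, 0.2005]
ee_rot: [0.003, -0.043, 0.999, 0.002]
contact_force: [0.2, -0.8, -1.0]
width: 0.031
gripper_force: 39.8
clock: 19.75
position: [0.5445, 0.2083, 0.1501]
ee_rot: [-0.001, -0.042, 0.999, -0.0]
contact_force: [0.4, 0.4, 0.3]
width: 0.0312
gripper_force: 39.8
t 19.75 pos [0.5445 0.2083 0.1501] d_tool [-4.100e-03 -1.000e-04  1.401e-01] rot [-0.01 -0.12  0.  ] w 0.0312 F [0.4 0.4 0.3]
```

```bash
python3 -m pendant '[{"dx":-0.003,"dy":0,"dz":0.03,"rx":0,"ry":0,"rz":0,"hand":0.02},{"dx":0,"dy":0,"dz":0.04,"rx":0,"ry":0,"rz":0,"hand":0.02},{"dx":0,"dy":0,"dz":0.03,"rx":0,"ry":0,"rz":0,"hand":0.02},{"dx":0,"dy":0,"dz":0.02,"rx":0,"ry":0,"rz":0,"hand":0.02},{"dx":0,"dy":0,"dz":0.01,"rx":0,"ry":0,"rz":0,"hand":0.02},{"dx":0,"dy":0,"dz":0.005,"rx":0,"ry":0,"rz":0,"hand":0.02},{"dx":0,"dy":0,"dz":0,"rx":0,"ry":0,"rz":0,"hand":0.02},{"dx":0,"dy":0,"dz":0,"rx":0,"ry":0,"rz":0,"hand":0.02}]'
python3 -m pendant '[{"dx":0,"dy":0,"dz":0.004,"rx":0,"ry":0,"rz":0,"hand":0.02},{"dx":0,"dy":0,"dz":0,"rx":0,"ry":0,"rz":0,"hand":0.02},{"dx":0,"dy":0,"dz":0,"rx":0,"ry":0,"rz":0,"hand":0.02}]'
python3 -m pendant '[{"dx":0,"dy":0,"dz":0.0025,"rx":0,"ry":0,"rz":0,"hand":0.02},{"dx":0,"dy":0,"dz":0,"rx":0,"ry":0,"rz":0,"hand":0.02},{"dx":0,"dy":0,"dz":0,"rx":0,"ry":0,"rz":0,"hand":0.02}]'
```

```text
clock: 20.42
position: [0.5502, 0.2093, 0.0172]
ee_rot: [0.002, -0.042, 0.999, 0.0]
contact_force: [-0.1, -0.0, -0.9]
width: 0.031
gripper_force: 39.8
clock: 20.67
position: [0.549, 0.2091, 0.0121]
ee_rot: [0.001, -0.042, 0.999, 0.0]
contact_force: [0.5, -0.2, -0.7]
width: 0.0312
gripper_force: 39.8
clock: 20.92
position: [0.5484, 0.209, 0.0088]
ee_rot: [-0.0, -0.042, 0.999, 0.0]
contact_force: [-1.0, -0.6, -1.5]
width: 0.0312
gripper_force: 39.8
```

```bash
python3 -m pendant '[{"dx":0,"dy":0,"dz":0.002,"rx":0,"ry":0,"rz":0,"hand":0.02},{"dx":0,"dy":0,"dz":0,"rx":0,"ry":0,"rz":0,"hand":0.02},{"dx":0,"dy":0,"dz":0,"rx":0,"ry":0,"rz":0,"hand":0.02}]'
python3 -m pendant '[{"dx":0,"dy":0,"dz":0,"rx":0,"ry":0,"rz":0,"hand":0.038},{"dx":0,"dy":0,"dz":0,"rx":0,"ry":0,"rz":0,"hand":0.055},{"dx":0,"dy":0,"dz":0,"rx":0,"ry":0,"rz":0,"hand":0.055},{"dx":0,"dy":0,"dz":-0.01,"rx":0,"ry":0,"rz":0,"hand":0.055},{"dx":0,"dy":0,"dz":-0.03,"rx":0,"ry":0,"rz":0,"hand":0.055},{"dx":0,"dy":0,"dz":-0.04,"rx":0,"ry":0,"rz":0,"hand":0.055},{"dx":0,"dy":0,"dz":-0.04,"rx":0,"ry":0,"rz":0,"hand":0.055},{"dx":0,"dy":0,"dz":-0.04,"rx":0,"ry":0,"rz":0,"hand":0.055},{"dx":0,"dy":0,"dz":-0.03,"rx":0,"ry":0,"rz":0,"hand":0.055},{"dx":0.01,"dy":-0.039,"dz":-0.01,"rx":0,"ry":0,"rz":0,"hand":0.055},{"dx":0.01,"dy":-0.039,"dz":0,"rx":0,"ry":0,"rz":0,"hand":0.055},{"dx":0.01,"dy":-0.039,"dz":0,"rx":0,"ry":0,"rz":0,"hand":0.055}]'
python3 -m pendant '[{"dx":0.01,"dy":-0.039,"dz":0,"rx":0,"ry":0,"rz":0,"hand":0.055},{"dx":0.01,"dy":-0.039,"dz":0,"rx":0,"ry":0,"rz":0,"hand":0.055},{"dx":0.01,"dy":-0.039,"dz":0,"rx":0,"ry":0,"rz":0,"hand":0.055},{"dx":0.01,"dy":-0.039,"dz":0,"rx":0,"ry":0,"rz":0,"hand":0.055},{"dx":0.01,"dy":-0.039,"dz":0,"rx":0,"ry":0,"rz":0,"hand":0.055},{"dx":0.01,"dy":-0.039,"dz":0,"rx":0,"ry":0,"rz":0,"hand":0.055},{"dx":0.01,"dy":-0.039,"dz":0,"rx":0,"ry":0,"rz":0,"hand":0.055},{"dx":0.01,"dy":-0.039,"dz":0,"rx":0,"ry":0,"rz":0,"hand":0.055},{"dx":0.01,"dy":-0.039,"dz":0,"rx":0,"ry":0,"rz":0,"hand":0.055},{"dx":0,"dy":0,"dz":0,"rx":0,"ry":0,"rz":0,"hand":0.055},{"dx":0,"dy":0,"dz":0,"rx":0,"ry":0,"rz":0,"hand":0.055}]'
python3 - <<'E'
from h import *
go(.402,-.343,-.034,4.8)
t=cam("top"); save("t12",t["frame"])
w=cam("wrist"); save("w12",w["frame"]); np.savez("w12.npz",R=w["R"],p=w["p"])
u,v=proj(w,(.402,-.343,.015)); print(u,v)
h=cv2.cvtColor(np.ascontiguousarray(w["frame"]),cv2.COLOR_RGB2HSV); m=cv2.inRange(h,(35,15,120),(85,140,255))
N,l,st,c=cv2.connectedComponentsWithStats(m)
for i in range(1,N):
    if st[i,4]>60: print(st[i],c[i],ray(w,*c[i],.015))
E
```

```text
clock: 21.17
position: [0.5486, 0.209, 0.0067]
ee_rot: [-0.0, -0.042, 0.999, 0.0]
contact_force: [-0.3, 0.1, -1.8]
width: 0.0315
gripper_force: 39.8
clock: 22.17
position: [0.5288, 0.0892, 0.2092]
ee_rot: [0.002, -0.043, 0.999, -0.0]
contact_force: [-0.0, -0.4, -1.3]
width: 0.0549
gripper_force: 0.0
clock: 23.08
position: [0.4676, -0.2695, 0.2072]
ee_rot: [0.0, -0.04, 0.999, -0.0]
contact_force: [-0.4, 1.5, -0.0]
width: 0.0545
gripper_force: 0.0
t 23.08 pos [ 0.4676 -0.2695  0.2072] d_tool [ 0.0714 -0.068   0.2412] rot [-0.01  0.02 -0.23] w 0.0545 F [-0.4  1.5 -0. ]
215.25000541726922 105.86404593500862
[198  89  33  34 903] [214.36323367 105.45404208] [ 0.40165824 -0.34395092  0.015     ]
```

```bash
python3 -m pendant '[{"dx":0.024,"dy":-0.023,"dz":0.02,"rx":0,"ry":0,"rz":0,"hand":0.055},{"dx":0.024,"dy":-0.023,"dz":0.02,"rx":0,"ry":0,"rz":0,"hand":0.055},{"dx":0.0235,"dy":-0.023,"dz":0.02,"rx":0,"ry":0,"rz":0,"hand":0.055},{"dx":0,"dy":0,"dz":0.04,"rx":0,"ry":0,"rz":0,"hand":0.055},{"dx":0,"dy":0,"dz":0.04,"rx":0,"ry":0,"rz":0,"hand":0.055},{"dx":0,"dy":0,"dz":0.03,"rx":0,"ry":0,"rz":0,"hand":0.055},{"dx":0,"dy":0,"dz":0.02,"rx":0,"ry":0,"rz":0,"hand":0.055},{"dx":0,"dy":0,"dz":0.01,"rx":0,"ry":0,"rz":0,"hand":0.055},{"dx":0,"dy":0,"dz":0,"rx":0,"ry":0,"rz":0,"hand":0.055},{"dx":0,"dy":0,"dz":0,"rx":0,"ry":0,"rz":0,"hand":0.055}]'
python3 -c 'from h import *; go(.4018,-.3438,-.033,4.8)'
```

```text
clock: 24.02
position: [0.4036, -0.3416, 0.0074]
ee_rot: [0.0, -0.043, 0.999, -0.0]
contact_force: [0.4, 0.7, -0.4]
width: 0.0543
gripper_force: 0.0
t 24.02 pos [ 0.4036 -0.3416  0.0074] d_tool [ 0.002  -0.002   0.0404] rot [-0.02  0.03  0.1 ] w 0.0543 F [ 0.4  0.7 -0.4]
```

```bash
python3 -m pendant '[{"dx":0.002,"dy":-0.002,"dz":0.02,"rx":0,"ry":0,"rz":0,"hand":0.055},{"dx":0,"dy":0,"dz":0.012,"rx":0,"ry":0,"rz":0,"hand":0.055},{"dx":0,"dy":0,"dz":0.004,"rx":0,"ry":0,"rz":0,"hand":0.055},{"dx":0,"dy":0,"dz":0,"rx":0,"ry":0,"rz":0,"hand":0.055},{"dx":0,"dy":0,"dz":0,"rx":0,"ry":0,"rz":0,"hand":0.055}]' 25
python3 -m pendant '[{"dx":0,"dy":0,"dz":0.003,"rx":0,"ry":0,"rz":0,"hand":0.045},{"dx":0,"dy":0,"dz":0,"rx":0,"ry":0,"rz":0,"hand":0.03},{"dx":0,"dy":0,"dz":0,"rx":0,"ry":0,"rz":0,"hand":0.03},{"dx":0,"dy":0,"dz":0,"rx":0,"ry":0,"rz":0,"hand":0.03},{"dx":0,"dy":0,"dz":0,"rx":0,"ry":0,"rz":0,"hand":0.03},{"dx":0,"dy":0,"dz":0,"rx":0,"ry":0,"rz":0,"hand":0.03}]'
python3 -c 'from h import *; go(.4357,.331,.15,7)'
```

```text
clock: 24.43
position: [0.4019, -0.345, -0.0279]
ee_rot: [0.001, -0.042, 0.999, -0.001]
contact_force: [0.0, 0.6, 1.1]
width: 0.055
gripper_force: 0.0
clock: 24.93
position: [0.4016, -0.3449, -0.0313]
ee_rot: [0.001, -0.042, 0.999, -0.001]
contact_force: [0.9, 0.0, 6.1]
width: 0.0361
gripper_force: 25.2
t 24.93 pos [ 0.4016 -0.3449 -0.0313] d_tool [-0.0908  0.6704 -0.1821] rot [-0.08  0.08 -2.2 ] w 0.0361 F [0.9 0.  6.1]
```

```bash
python3 -m pendant '[{"dx":0,"dy":0,"dz":-0.02,"rx":0,"ry":0,"rz":0,"hand":0.03},{"dx":0,"dy":0,"dz":-0.04,"rx":0,"ry":0,"rz":0,"hand":0.03},{"dx":0,"dy":0,"dz":-0.04,"rx":0,"ry":0,"rz":-2.2,"hand":0.03},{"dx":0,"dy":0,"dz":-0.04,"rx":0,"ry":0,"rz":0,"hand":0.03},{"dx":0,"dy":0,"dz":-0.04,"rx":0,"ry":0,"rz":0,"hand":0.03},{"dx":0,"dy":0,"dz":0,"rx":0,"ry":0,"rz":0,"hand":0.03}]'
python3 -c 'from h import *; go(.4357,.3313,.15,7)'
python3 -m pendant '[{"dx":-0.003,"dy":0.039,"dz":0,"rx":0,"ry":0,"rz":0,"hand":0.03},{"dx":-0.003,"dy":0.039,"dz":0,"rx":0,"ry":0,"rz":0,"hand":0.03},{"dx":-0.003,"dy":0.039,"dz":0,"rx":0,"ry":0,"rz":0,"hand":0.03},{"dx":-0.003,"dy":0.039,"dz":0,"rx":0,"ry":0,"rz":0,"hand":0.03},{"dx":-0.003,"dy":0.039,"dz":0,"rx":0,"ry":0,"rz":0,"hand":0.03},{"dx":-0.003,"dy":0.039,"dz":0,"rx":0,"ry":0,"rz":0,"hand":0.03},{"dx":-0.003,"dy":0.039,"dz":0,"rx":0,"ry":0,"rz":0,"hand":0.03},{"dx":-0.003,"dy":0.039,"dz":0,"rx":0,"ry":0,"rz":0,"hand":0.03},{"dx":-0.003,"dy":0.039,"dz":0,"rx":0,"ry":0,"rz":0,"hand":0.03},{"dx":-0.003,"dy":0.039,"dz":0,"rx":0,"ry":0,"rz":0,"hand":0.03},{"dx":-0.003,"dy":0.039,"dz":0,"rx":0,"ry":0,"rz":0,"hand":0.03},{"dx":-0.003,"dy":0.039,"dz":0,"rx":0,"ry":0,"rz":0,"hand":0.03}]'
python3 -c 'from h import *; go(.4357,.3313,.15,7)'
```

```text
clock: 25.43
position: [0.4046, -0.3484, 0.156]
ee_rot: [0.005, -0.061, 0.998, -0.006]
contact_force: [0.9, -1.1, 0.7]
width: 0.0361
gripper_force: 25.4
t 25.43 pos [ 0.4046 -0.3484  0.156 ] d_tool [-0.1138  0.6709 -0.0018] rot [-0.75  0.53  0.01] w 0.0361 F [ 0.9 -1.1  0.7]
clock: 26.43
position: [0.3788, 0.1263, 0.1477]
ee_rot: [0.0, -0.061, 0.998, -0.0]
contact_force: [1.3, -0.1, -0.9]
width: 0.0362
gripper_force: 25.4
t 26.43 pos [0.3788 0.1263 0.1477] d_tool [-0.0815  0.1965 -0.0022] rot [-0.    0.03 -0.  ] w 0.0362 F [ 1.3 -0.1 -0.9]
```

```bash
python3 -m pendant '[{"dx":-0.0135,"dy":0.033,"dz":0,"rx":0,"ry":0,"rz":0,"hand":0.03},{"dx":-0.0135,"dy":0.033,"dz":0,"rx":0,"ry":0,"rz":0,"hand":0.03},{"dx":-0.0135,"dy":0.033,"dz":0,"rx":0,"ry":0,"rz":0,"hand":0.03},{"dx":-0.0135,"dy":0.033,"dz":0,"rx":0,"ry":0,"rz":0,"hand":0.03},{"dx":-0.0135,"dy":0.033,"dz":0,"rx":0,"ry":0,"rz":0,"hand":0.03},{"dx":-0.0135,"dy":0.031,"dz":0,"rx":0,"ry":0,"rz":0,"hand":0.03},{"dx":0,"dy":0,"dz":0.03,"rx":0,"ry":0,"rz":0,"hand":0.03},{"dx":0,"dy":0,"dz":0.03,"rx":0,"ry":0,"rz":0,"hand":0.03},{"dx":0,"dy":0,"dz":0.03,"rx":0,"ry":0,"rz":0,"hand":0.03},{"dx":0,"dy":0,"dz":0,"rx":0,"ry":0,"rz":0,"hand":0.03},{"dx":0,"dy":0,"dz":0,"rx":0,"ry":0,"rz":0,"hand":0.03}]'
python3 - <<'E'
from seg import *
go(.4357,.3313,-.027,7)
w=cam("wrist"); save("w13",w["frame"]); np.savez("w13.npz",R=w["R"],p=w["p"])
h=cv2.cvtColor(np.ascontiguousarray(w["frame"]),cv2.COLOR_RGB2HSV)
for n,lo,hi in [("yel",(26,170,90),(34,255,255)),("red",(0,170,90),(5,255,255)),("tea",(35,15,120),(85,140,255))]:
    m=cv2.inRange(h,lo,hi); N,l,st,c=cv2.connectedComponentsWithStats(m); i=1+st[1:,4].argmax(); print(n,st[i],c[i])
for p in [(-.036,-.042),(-.036,.042),(.036,-.042)]:
    a=np.radians(7); x=.4357+p[0]*np.cos(a)-p[1]*np.sin(a); y=.3313+p[0]*np.sin(a)+p[1]*np.cos(a); print(p,np.round(proj(w,(x,y,.004)),1))
E
```

```text
clock: 27.35
position: [0.4346, 0.3282, 0.0564]
ee_rot: [-0.002, -0.061, 0.998, -0.001]
contact_force: [0.3, 0.4, -0.2]
width: 0.0361
gripper_force: 25.4
t 27.35 pos [0.4346 0.3282 0.0564] d_tool [-0.0018  0.0031  0.0834] rot [-0.1  -0.23  0.01] w 0.0361 F [ 0.3  0.4 -0.2]
yel [239 166 102  90 510] [283.85686275 205.39215686]
red [ 233  296   97   46 2918] [281.26764907 325.28032899]
tea [ 245  243   74   63 2950] [280.00610169 274.65932203]
(-0.036, -0.042) [224.4 163.5]
(-0.036, 0.042) [345.2 163.6]
(0.036, -0.042) [229.1 257.8]
```

```bash
python3 -m pendant '[{"dx":-0.001,"dy":0.003,"dz":0.03,"rx":0,"ry":0,"rz":0,"hand":0.03},{"dx":0,"dy":0,"dz":0.03,"rx":0,"ry":0,"rz":0,"hand":0.03},{"dx":0,"dy":0,"dz":0.015,"rx":0,"ry":0,"rz":0,"hand":0.03},{"dx":0,"dy":0,"dz":0.006,"rx":0,"ry":0,"rz":0,"hand":0.03},{"dx":0,"dy":0,"dz":0,"rx":0,"ry":0,"rz":0,"hand":0.03},{"dx":0,"dy":0,"dz":0,"rx":0,"ry":0,"rz":0,"hand":0.03}]'
python3 -m pendant '[{"dx":0,"dy":0,"dz":0.002,"rx":0,"ry":0,"rz":0,"hand":0.03},{"dx":0,"dy":0,"dz":0,"rx":0,"ry":0,"rz":0,"hand":0.03},{"dx":0,"dy":0,"dz":0,"rx":0,"ry":0,"rz":0,"hand":0.03}]'
```

```text
clock: 27.9
position: [0.4383, 0.3329, -0.0214]
ee_rot: [0.002, -0.061, 0.998, 0.001]
contact_force: [-0.2, -0.4, -0.2]
width: 0.0361
gripper_force: 25.4
clock: 28.15
position: [0.4374, 0.3325, -0.0241]
ee_rot: [0.001, -0.061, 0.998, 0.001]
contact_force: [-0.4, -0.4, -0.3]
width: 0.0363
gripper_force: 25.4
```

```bash
python3 -m pendant '[{"dx":0.001,"dy":-0.001,"dz":0.002,"rx":0,"ry":0,"rz":0,"hand":0.03},{"dx":0,"dy":0,"dz":0,"rx":0,"ry":0,"rz":0,"hand":0.03},{"dx":0,"dy":0,"dz":0,"rx":0,"ry":0,"rz":0,"hand":0.03}]'
python3 -m pendant '[{"dx":0,"dy":0,"dz":0.001,"rx":0,"ry":0,"rz":0,"hand":0.04},{"dx":0,"dy":0,"dz":0,"rx":0,"ry":0,"rz":0,"hand":0.046},{"dx":0,"dy":0,"dz":0,"rx":0,"ry":0,"rz":0,"hand":0.046},{"dx":0,"dy":0,"dz":-0.01,"rx":0,"ry":0,"rz":0,"hand":0.046},{"dx":0,"dy":0,"dz":-0.03,"rx":0,"ry":0,"rz":0,"hand":0.05},{"dx":0,"dy":0,"dz":-0.04,"rx":0,"ry":0,"rz":0,"hand":0.07},{"dx":0,"dy":0,"dz":-0.04,"rx":0,"ry":0,"rz":0,"hand":0.07},{"dx":0,"dy":0,"dz":-0.04,"rx":0,"ry":0,"rz":0,"hand":0.07},{"dx":0,"dy":0,"dz":-0.03,"rx":0,"ry":0,"rz":0,"hand":0.07},{"dx":0,"dy":0,"dz":0,"rx":0,"ry":0,"rz":0,"hand":0.07}]'
python3 - <<'E'
from h import *
go(.4298,-.1342,.16,-4.6)
w=cam("wrist"); save("w14",w["frame"]); np.savez("w14.npz",R=w["R"],p=w["p"])
h=cv2.cvtColor(np.ascontiguousarray(w["frame"]),cv2.COLOR_RGB2HSV)
for n,lo,hi,z in [("yel",(26,170,80),(34,255,255),.004),("red",(0,170,80),(5,255,255),.004),("tea",(35,15,100),(85,140,255),.019)]:
    m=cv2.inRange(h,lo,hi); N,l,st,c=cv2.connectedComponentsWithStats(m); i=1+st[1:,4].argmax(); b=st[i]
    r=cv2.minAreaRect(np.array([ray(w,x,y,z)[:2]*1000 for y,x in np.argwhere(l==i)],np.float32))
    print(n,b,c[i].round(1),np.round(r[0],1),np.round(r[1],1),round(r[2],1))
E
```

```text
clock: 28.4
position: [0.4356, 0.3308, -0.0271]
ee_rot: [-0.0, -0.061, 0.998, -0.0]
contact_force: [-0.9, 0.8, -0.9]
width: 0.036
gripper_force: 25.4
clock: 29.23
position: [0.4398, 0.3334, 0.17]
ee_rot: [0.007, -0.061, 0.998, 0.003]
contact_force: [1.0, 1.2, 0.6]
width: 0.07
gripper_force: 0.0
t 29.23 pos [0.4398 0.3334 0.17  ] d_tool [ 0.0672 -0.463   0.0063] rot [ 0.42  0.76 11.62] w 0.07 F [1.  1.2 0.6]
yel [ 266  137   52   30 1060] [293.9 147.3] [414.  342.7] [29.8 52.8] 7.0
red [ 240  210   76   57 4210] [277.4 237.7] [512.5 339.8] [68.1 82.9] 6.9
tea [261 156  35  35 972] [278.2 173. ] [434.9 331.1] [34.8 34.2] 7.0
```

```bash
python3 -m pendant '[{"dx":0.0056,"dy":-0.0386,"dz":0,"rx":0,"ry":0,"rz":0,"hand":0.07},{"dx":0.0056,"dy":-0.0386,"dz":0,"rx":0,"ry":0,"rz":0,"hand":0.07},{"dx":0.0056,"dy":-0.0386,"dz":0,"rx":0,"ry":0,"rz":0,"hand":0.07},{"dx":0.0056,"dy":-0.0386,"dz":0,"rx":0,"ry":0,"rz":0,"hand":0.07},{"dx":0.0056,"dy":-0.0386,"dz":0,"rx":0,"ry":0,"rz":0,"hand":0.07},{"dx":0.0056,"dy":-0.0386,"dz":0,"rx":0,"ry":0,"rz":0,"hand":0.07},{"dx":0.0056,"dy":-0.0386,"dz":0,"rx":0,"ry":0,"rz":0,"hand":0.07},{"dx":0.0056,"dy":-0.0386,"dz":0,"rx":0,"ry":0,"rz":0,"hand":0.07},{"dx":0.0056,"dy":-0.0386,"dz":0,"rx":0,"ry":0,"rz":0,"hand":0.07},{"dx":0.0056,"dy":-0.0386,"dz":0,"rx":0,"ry":0,"rz":0,"hand":0.07},{"dx":0.0056,"dy":-0.0386,"dz":0,"rx":0,"ry":0,"rz":0,"hand":0.07},{"dx":0.0056,"dy":-0.0386,"dz":0,"rx":0,"ry":0,"rz":2.4,"hand":0.07}]'
python3 -m pendant '[{"dx":0,"dy":0,"dz":0.02,"rx":0,"ry":0,"rz":0,"hand":0.07},{"dx":0,"dy":0,"dz":0.03,"rx":0,"ry":0,"rz":0,"hand":0.07},{"dx":0,"dy":0,"dz":0,"rx":0,"ry":0,"rz":0,"hand":0.07},{"dx":0,"dy":0,"dz":0,"rx":0,"ry":0,"rz":0,"hand":0.07}]'
python3 - <<'E'
from h import *
go(.4298,-.1342,-.027,4.6)
w=cam("wrist"); save("w15",w["frame"]); np.savez("w15.npz",R=w["R"],p=w["p"])
u,v=map(int,proj(w,(.4345,-.1342,.02))); print(u,v)
g=cv2.cvtColor(np.ascontiguousarray(w["frame"]),cv2.COLOR_RGB2GRAY); m=np.zeros_like(g); m[v-50:v+42,u-50:u+50]=(g[v-50:v+42,u-50:u+50]>90)*255
q_=np.argwhere(m)[:,::-1]; W=np.array([ray(w,a,b,.02)[:2]*1000 for a,b in q_],np.float32)
print(len(W),W.min(0),W.max(0)); hull=cv2.convexHull(W)[:,0]; print(cv2.minEnclosingCircle(W)); 
ap=cv2.approxPolyDP(hull.reshape(-1,1,2),5,True)[:,0]; print(ap.round(1).tolist())
E
```

```text
clock: 30.28
position: [0.4241, -0.1383, 0.161]
ee_rot: [-0.001, -0.04, 0.999, 0.001]
contact_force: [0.5, 0.7, -0.1]
width: 0.07
gripper_force: 0.0
clock: 30.62
position: [0.4234, -0.1361, 0.1102]
ee_rot: [-0.003, -0.04, 0.999, 0.002]
contact_force: [-0.2, -0.0, 1.2]
width: 0.0703
gripper_force: 0.0
t 30.62 pos [ 0.4234 -0.1361  0.1102] d_tool [-0.0073  0.0009  0.1372] rot [ 0.19 -0.29 -0.02] w 0.0703 F [-0.2 -0.   1.2]
281 209
1532 [ 407.82358 -161.70801] [ 462.22366 -106.82671]
((436.9907531738281, -134.291015625), 29.174358367919922)
[[462.20001220703125, -148.8000030517578], [459.6000061035156, -115.9000015258789], [430.6000061035156, -106.80000305175781], [407.79998779296875, -134.89999389648438], [430.6000061035156, -161.6999969482422]]
```

```bash
python3 -m pendant '[{"dx":-0.007,"dy":0.001,"dz":0.02,"rx":0,"ry":0,"rz":0,"hand":0.07},{"dx":0,"dy":0,"dz":0.04,"rx":0,"ry":0,"rz":0,"hand":0.07},{"dx":0,"dy":0,"dz":0.035,"rx":0,"ry":0,"rz":0,"hand":0.07},{"dx":0,"dy":0,"dz":0.025,"rx":0,"ry":0,"rz":0,"hand":0.07},{"dx":0,"dy":0,"dz":0.012,"rx":0,"ry":0,"rz":0,"hand":0.07},{"dx":0,"dy":0,"dz":0.004,"rx":0,"ry":0,"rz":0,"hand":0.07},{"dx":0,"dy":0,"dz":0,"rx":0,"ry":0,"rz":0,"hand":0.07},{"dx":0,"dy":0,"dz":0,"rx":0,"ry":0,"rz":0,"hand":0.07}]' 25
python3 -m pendant '[{"dx":0,"dy":0,"dz":0,"rx":0,"ry":0,"rz":0,"hand":0.05},{"dx":0,"dy":0,"dz":0,"rx":0,"ry":0,"rz":0,"hand":0.035},{"dx":0,"dy":0,"dz":0,"rx":0,"ry":0,"rz":0,"hand":0.035},{"dx":0,"dy":0,"dz":0,"rx":0,"ry":0,"rz":0,"hand":0.035},{"dx":0,"dy":0,"dz":0,"rx":0,"ry":0,"rz":0,"hand":0.035},{"dx":0,"dy":0,"dz":0,"rx":0,"ry":0,"rz":0,"hand":0.035}]'
python3 -c 'from h import *; go(.508,.3395,.16,6.9)'
```

```text
clock: 31.33
position: [0.4341, -0.1357, -0.0229]
ee_rot: [0.001, -0.041, 0.999, -0.001]
contact_force: [0.2, -0.5, -0.2]
width: 0.0702
gripper_force: 0.0
clock: 31.83
position: [0.4339, -0.1359, -0.0224]
ee_rot: [0.002, -0.04, 0.999, -0.001]
contact_force: [-0.5, 0.8, 7.9]
width: 0.0474
gripper_force: 24.5
t 31.83 pos [ 0.4339 -0.1359 -0.0224] d_tool [-0.1127  0.4676 -0.1828] rot [-0.09  0.19 -2.29] w 0.0474 F [-0.5  0.8  7.9]
```

```bash
python3 -m pendant '[{"dx":0,"dy":0,"dz":-0.01,"rx":0,"ry":0,"rz":0,"hand":0.035},{"dx":0,"dy":0,"dz":-0.03,"rx":0,"ry":0,"rz":0,"hand":0.035},{"dx":0,"dy":0,"dz":-0.04,"rx":0,"ry":0,"rz":-2.3,"hand":0.035},{"dx":0,"dy":0,"dz":-0.04,"rx":0,"ry":0,"rz":0,"hand":0.035},{"dx":0,"dy":0,"dz":-0.04,"rx":0,"ry":0,"rz":0,"hand":0.035},{"dx":0,"dy":0,"dz":-0.03,"rx":0,"ry":0,"rz":0,"hand":0.035},{"dx":0,"dy":0,"dz":0,"rx":0,"ry":0,"rz":0,"hand":0.035},{"dx":0,"dy":0,"dz":0,"rx":0,"ry":0,"rz":0,"hand":0.035}]'
python3 - <<'E'
from h import *
go(.512,.340,.16,6.9)
w=cam("wrist"); save("w16",w["frame"]); t=cam("top"); save("t16",t["frame"])
E
```

```text
clock: 32.5
position: [0.4338, -0.1361, 0.1685]
ee_rot: [0.003, -0.06, 0.998, -0.002]
contact_force: [-0.4, -0.1, 0.3]
width: 0.0474
gripper_force: 25.9
t 32.5 pos [ 0.4338 -0.1361  0.1685] d_tool [-0.1348  0.4633  0.0076] rot [-0.2   0.31  0.01] w 0.0474 F [-0.4 -0.1  0.3]
```

```bash
python3 -m pendant '[{"dx":-0.0112,"dy":0.0386,"dz":0,"rx":0,"ry":0,"rz":0,"hand":0.035},{"dx":-0.0112,"dy":0.0386,"dz":0,"rx":0,"ry":0,"rz":0,"hand":0.035},{"dx":-0.0112,"dy":0.0386,"dz":0,"rx":0,"ry":0,"rz":0,"hand":0.035},{"dx":-0.0112,"dy":0.0386,"dz":0,"rx":0,"ry":0,"rz":0,"hand":0.035},{"dx":-0.0112,"dy":0.0386,"dz":0,"rx":0,"ry":0,"rz":0,"hand":0.035},{"dx":-0.0112,"dy":0.0386,"dz":0,"rx":0,"ry":0,"rz":0,"hand":0.035},{"dx":-0.0112,"dy":0.0386,"dz":0,"rx":0,"ry":0,"rz":0,"hand":0.035},{"dx":-0.0112,"dy":0.0386,"dz":0,"rx":0,"ry":0,"rz":0,"hand":0.035},{"dx":-0.0112,"dy":0.0386,"dz":0,"rx":0,"ry":0,"rz":0,"hand":0.035},{"dx":-0.0112,"dy":0.0386,"dz":0,"rx":0,"ry":0,"rz":0,"hand":0.035},{"dx":-0.0112,"dy":0.0386,"dz":0,"rx":0,"ry":0,"rz":0,"hand":0.035},{"dx":-0.0112,"dy":0.0386,"dz":0,"rx":0,"ry":0,"rz":0,"hand":0.035}]'
python3 -m pendant '[{"dx":0,"dy":0,"dz":0.03,"rx":0,"ry":0,"rz":0,"hand":0.035},{"dx":0,"dy":0,"dz":0.04,"rx":0,"ry":0,"rz":0,"hand":0.035},{"dx":0,"dy":0,"dz":0.04,"rx":0,"ry":0,"rz":0,"hand":0.035},{"dx":0,"dy":0,"dz":0,"rx":0,"ry":0,"rz":0,"hand":0.035},{"dx":0,"dy":0,"dz":0,"rx":0,"ry":0,"rz":0,"hand":0.035}]'
python3 -c 'from h import *
go(.512,.340,-.018,6.9)
w=cam("wrist"); save("w17",w["frame"]); np.savez("w17.npz",R=w["R"],p=w["p"])
h=cv2.cvtColor(np.ascontiguousarray(w["frame"]),cv2.COLOR_RGB2GRAY); o=h[200:330,180:380]
import sys
g=(o>90)
print("\n".join("".join("#" if b else "." for b in r[::4]) for r in g[::6]))'
```

```text
clock: 33.6
position: [0.5088, 0.342, 0.1632]
ee_rot: [-0.002, -0.06, 0.998, -0.001]
contact_force: [1.0, 0.0, -1.3]
width: 0.0473
gripper_force: 26.0
clock: 34.02
position: [0.5072, 0.3391, 0.0523]
ee_rot: [-0.004, -0.06, 0.998, -0.002]
contact_force: [0.6, -0.1, 0.6]
width: 0.0471
gripper_force: 26.1
t 34.02 pos [0.5072 0.3391 0.0523] d_tool [-0.0055  0.0005  0.0702] rot [-0.18 -0.49  0.01] w 0.0471 F [ 0.6 -0.1  0.6]
.........#.####..........................#........
.........#######.........................#........
.........############....................#........
.........################..#####.........#........
.........##############.....######.......#........
.........##.#################..#..##..............
..........#.########################.###.#........
..........################################........
..........#.##......############.....#####........
.............#########################............
.............#.######################.#...........
..................................................
.............#....................................
.............###.....................##...........
..............###.................####............
................##...............###..............
......##........##...............##.........##....
.......#.......##.....#..........##.........#.....
...............###.#....####......#...............
...............###...#########...##...............
................#######.....#######...............
..................................................
```

```bash
python3 - <<'E'
from seg import *
d=load("w17")
for u,v in [(234,278),(334,278),(250,320),(317,320)]: print(ray(d,u,v,.0945))
E
python3 -m pendant '[{"dx":-0.003,"dy":0,"dz":0.03,"rx":0,"ry":0,"rz":0,"hand":0.035},{"dx":0,"dy":0,"dz":0.025,"rx":0,"ry":0,"rz":0,"hand":0.035},{"dx":0,"dy":0,"dz":0.01,"rx":0,"ry":0,"rz":0,"hand":0.035},{"dx":0,"dy":0,"dz":0,"rx":0,"ry":0,"rz":0,"hand":0.035},{"dx":0,"dy":0,"dz":0,"rx":0,"ry":0,"rz":0,"hand":0.035}]'
python3 -c 'from h import *
go(.512,.340,-.018,6.9)'
```

```text
[0.51140456 0.31878087 0.0945    ]
[0.50585885 0.36378739 0.0945    ]
[0.53259892 0.32806979 0.0945    ]
[0.52871054 0.35949096 0.0945    ]
clock: 34.48
position: [0.5144, 0.3414, -0.0075]
ee_rot: [0.001, -0.06, 0.998, 0.001]
contact_force: [0.3, -0.2, 0.8]
width: 0.0475
gripper_force: 26.1
t 34.48 pos [ 0.5144  0.3414 -0.0075] d_tool [ 0.0026 -0.0011  0.0105] rot [ 0.05  0.13 -0.01] w 0.0475 F [ 0.3 -0.2  0.8]
```

```bash
python3 -m pendant '[{"dx":0.003,"dy":-0.001,"dz":0.007,"rx":0,"ry":0,"rz":0,"hand":0.035},{"dx":0,"dy":0,"dz":0,"rx":0,"ry":0,"rz":0,"hand":0.035},{"dx":0,"dy":0,"dz":0.002,"rx":0,"ry":0,"rz":0,"hand":0.035},{"dx":0,"dy":0,"dz":0,"rx":0,"ry":0,"rz":0,"hand":0.035},{"dx":0,"dy":0,"dz":0,"rx":0,"ry":0,"rz":0,"hand":0.035}]'
```

```text
clock: 34.9
position: [0.5105, 0.3398, -0.0177]
ee_rot: [0.0, -0.06, 0.998, 0.0]
contact_force: [0.5, 0.3, -1.2]
width: 0.0476
gripper_force: 26.1
```

```bash
python3 -m pendant '[{"dx":0,"dy":0,"dz":0,"rx":0,"ry":0,"rz":0,"hand":0.05},{"dx":0,"dy":0,"dz":0,"rx":0,"ry":0,"rz":0,"hand":0.058},{"dx":0,"dy":0,"dz":0,"rx":0,"ry":0,"rz":0,"hand":0.058},{"dx":0,"dy":0,"dz":-0.01,"rx":0,"ry":0,"rz":0,"hand":0.058},{"dx":0,"dy":0,"dz":-0.03,"rx":0,"ry":0,"rz":0,"hand":0.058},{"dx":0,"dy":0,"dz":-0.04,"rx":0,"ry":0,"rz":0,"hand":0.058},{"dx":0,"dy":0,"dz":-0.04,"rx":0,"ry":0,"rz":0,"hand":0.058},{"dx":0,"dy":0,"dz":-0.04,"rx":0,"ry":0,"rz":0,"hand":0.058},{"dx":0,"dy":0,"dz":-0.04,"rx":0,"ry":0,"rz":0,"hand":0.058},{"dx":-0.02,"dy":-0.03,"dz":-0.015,"rx":0,"ry":0,"rz":0,"hand":0.058},{"dx":-0.02,"dy":-0.03,"dz":-0.015,"rx":0,"ry":0,"rz":0,"hand":0.058},{"dx":-0.02,"dy":0,"dz":-0.02,"rx":0,"ry":0,"rz":0,"hand":0.058}]'
python3 -m pendant '[{"dx":0,"dy":0,"dz":0,"rx":0,"ry":0,"rz":0,"hand":0.058},{"dx":0,"dy":0,"dz":0,"rx":0,"ry":0,"rz":0,"hand":0.058},{"dx":0,"dy":0,"dz":0,"rx":0,"ry":0,"rz":0,"hand":0.058}]'
python3 - <<'E'
from h import *
go(.512,.340,-.018,6.9)
w=cam("wrist"); save("w18",w["frame"]); np.savez("w18.npz",R=w["R"],p=w["p"])
for p in [(.511,.34,.024),(.4357,.331,.019),(.5473,.2085,.106),(.4834,.203,.109),(.4077,.1967,.072)]: print(np.round(proj(w,p)))
s=cam("side"); o=np.zeros((600,800,3),np.uint8); o[:450,:]=cv2.resize(w["frame"][40:280,120:520],(800,450)) if 0 else cv2.resize(w["frame"][0:290,40:555],(800,450)); o[450:,:300]=cv2.resize(s["frame"][150:225,210:360],(300,150)); save("v18",o)
E
```

```text
clock: 35.9
position: [0.5776, 0.2823, 0.234]
ee_rot: [0.0, -0.059, 0.998, -0.002]
contact_force: [-0.2, 1.0, -1.2]
width: 0.0582
gripper_force: 0.0
clock: 36.15
position: [0.5758, 0.2873, 0.2313]
ee_rot: [-0.001, -0.06, 0.998, 0.0]
contact_force: [-0.3, -0.2, -0.7]
width: 0.058
gripper_force: 0.0
t 36.15 pos [0.5758 0.2873 0.2313] d_tool [0.0565 0.06   0.2495] rot [ 0.01 -0.11  0.01] w 0.058 F [-0.3 -0.2 -0.7]
[334. 119.]
[337.  46.]
[198. 146.]
[194.  69.]
[201. -20.]
```

View pics/v18.png

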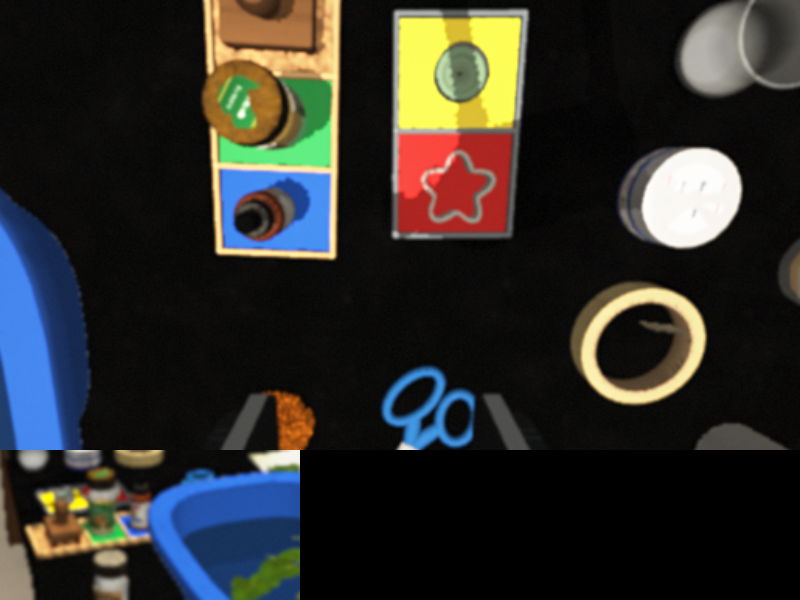

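The last view shows all five things upright in the right compartments, each near the middle: star at (458,187), tealight (461,72), dropper (250,218), green-label jar (244,102) and block (270,10). The tape at (640,343) and glass at (720,45) are where they were, and the gripper is clear.

```bash
python3 -c 'from rig import manip; print(manip.sign_off())'
```

```text
the job is handed in; nothing more can be done
None
```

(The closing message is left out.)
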